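# Tidy the pH station

## Task

Tidy up the pH station: first swing the stiff electrode arm off the tool tray until its holder, with both the electrode and the thermometer hole, hangs over the rinse dish, and leave it there. Then move the stick thermometer from its rack into the free hole of the holder, upright and all the way down until its collar rests on the holder, and lay every spatula, scoop and brush from the bench flat in the tray, one to a compartment and lengthwise in it, the long tools in the long compartments and the short brushes in the short ones. Do not push the dish, the dropper bottles or the vial about.

Things in the scene. Friction and masses are not known exactly. Their poses are not given: they have to be found in the camera images.
- tray: White plastic tool tray with grey floor, fixed, 188 (x) x 269 (y) mm, origin under its centre; floor 3 mm thick, walls and ribs 16 mm high from the bench. Three long compartments along its x lie on its -y side, three short ones along its y on its +y side. The ribs between (17 mm wide by long, 31 by short ones) have a 50 mm cut-out at mid-length, down to the floor, for the fingers.
- electrode_arm (a joint): Swing of the electrode arm about the post, rad, growing anticlockwise seen from above; 0: arm along the stand's x; range -0.6 to 1.95. Stiff friction  about 2 N at the holder turns it, and it stays where it is left. At the start the holder hangs over the tray (1.3 to 1.8); the dish lies near 0.
- stand: Electrode stand, fixed: black base 100 x 90 x 14 mm, steel post 18 mm thick; origin on the bench on the post's axis, x roughly towards the dish. Its arm (bar 16 mm wide, 128 to 144 mm high) carries, centred 200 mm from the axis, a grey holder block 40 mm along the arm x 88 mm across, 127 to 145 mm high.
- electrode_head (a point): Middle (163 mm high) of the electrode's upright black head, a cylinder 18 mm thick on the holder, 145 to 181 mm high, with a thinner steel plug above it to 193 mm. Fixed in the holder 200 mm along the arm and 23 mm to one side of its centre line; pinch it from above to swing the arm.
- electrode_tip (a point): Lower end of the electrode's glass shaft (12 mm thick), straight below the head, 58 mm above the bench, so it passes over the dish's rim.
- holder_hole (a point): Centre of the mouth of the thermometer hole in the holder's top (145 mm high): a plain vertical hole 9 mm wide through the 18 mm thick holder, 46 mm from the electrode across the arm and 200 mm along it.
- dish: Low round glass rinse dish, 110 mm wide outside and 104 inside, 46 mm high, loose on the bench, 250 g. Origin: centre of its underside, within about 12 mm of the circle (200 mm from the post's axis) on which the holder's middle swings.
- thermometer: White stick thermometer, hanging upright by its collar in the 9 mm hole of a fixed steel rack (44 mm square plate, top 80 mm high; 60 mm foot). Origin: lower end of the stem; z up along it. Steel stem 5 mm thick, 70 mm long, its last 6 mm tapered; collar 22 mm wide from 70 to 74 mm; round body 18 mm thick from 74 to 112 mm above the origin: grip here. 40 g.
- collar (a point): Centre of the underside of the thermometer's collar, 70 mm up from the stem's lower end.
- spatula_1: Spatula, flat steel blade 16 mm wide, 4 mm thick. Long tool, 164 mm along its own x (-82 to +82), steel end at +x; black handle 16 wide x 12 high from x=-82 to +20. Origin: underside at mid-length, on the handle near the balance point: grip across it here. z up. 35 g. May be absent (None).
- spatula_2: Second spatula, the same as the first. Long tool, 164 mm along its own x (-82 to +82), steel end at +x; black handle 16 wide x 12 high from x=-82 to +20. Origin: underside at mid-length, on the handle near the balance point: grip across it here. z up. 35 g. May be absent (None).
- scoop: Scoop, steel trough 18 mm wide, 8 mm high at its end. Long tool, 164 mm along its own x (-82 to +82), steel end at +x; black handle 16 wide x 12 high from x=-82 to +20. Origin: underside at mid-length, on the handle near the balance point: grip across it here. z up. 35 g. May be absent (None).
- brush_1: Short brush, 104 mm along its own x (-52 to +52), stiff white bristle head at +x (17 wide x 12 high), steel ferrule; wooden handle 16 wide x 12 high from x=-52 to +16. Origin: underside at mid-length, on the handle near the balance point: grip across it here. z up. 35 g. May be absent (None).
- brush_2: Short brush, 104 mm along its own x (-52 to +52), stiff white bristle head at +x (17 wide x 12 high), steel ferrule; wooden handle 16 wide x 12 high from x=-52 to +16. Origin: underside at mid-length, on the handle near the balance point: grip across it here. z up. 35 g. May be absent (None).
- brush_3: Short brush, 104 mm along its own x (-52 to +52), stiff white bristle head at +x (17 wide x 12 high), steel ferrule; wooden handle 16 wide x 12 high from x=-52 to +16. Origin: underside at mid-length, on the handle near the balance point: grip across it here. z up. 35 g. May be absent (None).
- dropper_1: Red dropper bottle, 38 mm wide, 85 mm high, loose beyond the tray, to be left alone. Origin under its centre.
- dropper_2: White dropper bottle, 38 mm wide, 85 mm high, loose beyond the tray, to be left alone. Origin under its centre.
- vial: Small glass vial with black cap, 25 mm wide, 60 mm high, loose beyond the tray, to be left alone. Origin under its centre.
- long_1 (a point): Centre of long compartment 1's floor, 3 mm up (tray x=0, y=-108.5 mm): 180 mm long along the tray's x, 30 mm wide. Axes as the tray's.
- long_2 (a point): Centre of long compartment 2's floor, 3 mm up (tray x=0, y=-61.5 mm): 180 mm long along the tray's x, 30 mm wide. Axes as the tray's.
- long_3 (a point): Centre of long compartment 3's floor, 3 mm up (tray x=0, y=-14.5 mm): 180 mm long along the tray's x, 30 mm wide. Axes as the tray's.
- short_1 (a point): Centre of short compartment 1's floor, 3 mm up (tray x=-61, y=70.5 mm): 120 mm long along the tray's y, 30 mm wide. Axes as the tray's.
- short_2 (a point): Centre of short compartment 2's floor, 3 mm up (tray x=0, y=70.5 mm): 120 mm long along the tray's y, 30 mm wide. Axes as the tray's.
- short_3 (a point): Centre of short compartment 3's floor, 3 mm up (tray x=61, y=70.5 mm): 120 mm long along the tray's y, 30 mm wide. Axes as the tray's.
Not all that is in view belongs to the job. What is shaped like the brush_3 but green is not meant. What is shaped like the scoop but turquoise is not meant.

How it is judged:
By the outcome, as a careful person would: the job done as asked, in the order asked, and still so for the second after the job is handed in, with the robot touching nothing.
Of spatula_1, spatula_2, scoop, brush_1, brush_2, brush_3 only 4 to 6 are there at a start; the rules pass over those that are not, and their reading is None.
At some moment in a run one of spatula_1, spatula_2, scoop, brush_1, brush_2, brush_3 may be knocked a few centimetres aside while the robot is not near it.
It also fails if it takes over 208 s, if anything falls off the work surface, if the arm or the gripper's body presses on something with over 40 N, if the wrist force passes 120 N, or if a joint passes its speed limit or range.

## Robot

A 7-joint arm with a two-finger parallel gripper is mounted at the origin on the work surface. World frame = base frame: x ahead of the robot, y to its left, z up, the work surface at z = 0. Lengths are in mm, angles in rad, forces in N, time in s.
With the tool pointing down it reaches from about 425 to 950 mm from the base axis. Payload 16.7 kg.
Tool frame: the origin (TCP) lies midway between the tips of the shut fingers; the grasp point (between the pads) lies 19 mm behind it (env.pinch_z is the z of the grasp point in the tool frame, in mm); z points along the fingers, y is the line along which they close (so a half turn about z gives the same grasp; the last joint's range is limited). The gripper opens to 94 mm and grips with 3 to 60 N. Pads are 16 mm wide; open, the fingers measure 119 mm over their backs; the gripper's body (75 mm by 177 mm) begins 78 mm behind the grasp point.
Start: joints at [-1.29, 0.426, 0.074, 1.606, -0.034, 1.111, -0.067], TCP at [281.264, 613.567, 205.467] pointing down, gripper open.
Joint ranges: [-2.85, 2.85], [-0.5, 2.14], [-1.23, 1.37], [0.21, 2.46], [-1.02, 4.16], [0.16, 2.05], [-2.73, 2.73]. Speed limits (rad/s): [1.89, 1.89, 2.39, 2.39, 3.01, 3.01, 3.01].

## Interface

Orientations are given as a unit quaternion [w, x, y, z].
In Python, from station import env gives the robot as it stands. The module is installed in compiled form; this text tells all that it offers.
- The arm moves only by the tool apply_moves, never from a script. Its arguments are lists of equal length, an entry for each row: "travel": the shift along the tool's x, y, z in mm, a list of three; "dr": the turn, a rotation vector about the tool's x, y, z in degrees, a list of three. In form: {"travel": [[x, y, z], ...], "dr": [[ax, ay, az], ...]}. A call has 1 to 8 rows; each row is the pose to reach, as a shift and turn from the pose commanded when the call began, along the tool's axes at that moment; what a row does not reach only later rows make up. A row lasts 1/8 s, in which the tool goes at most 62.5 mm and 10.7 degrees, less where a joint would pass 70% of its speed; a pose out of reach is approached as far as the arm can. A call with a gripper value outside its range is refused whole. "gripper" is the closure, from 0 (fully open) to 1 (shut), set as the call begins (left out, the last holds). The fingers move at their own pace and stop on an object; "squeeze" is the grip in N (left out, the last holds). Time passes only in rows, so rows that repeat a pose let the fingers close. It gives the time, the measured TCP pose, the force, the opening and the grip force at its end, in the units of the state.
- env.sense(): the state, without advancing time (a new reading comes with each control period).
- env.capture(name): name is "scene" or "top"; returns (picture, depth): 480x640x3 uint8, red, green, blue; 480x640 float32, mm along the optical axis (not along the pixel's ray), 0 where there is no reading.
- env.camera_info(name): a dict with "fov_y" (degrees; the focal length in pixels is half the picture's height over the tangent of half this angle, whatever the lens; pixels are square), "cx", "cy" (the principal point, pixels), "T" (4x4, takes a point from camera to world coordinates). Camera axes: x right, y up, looking along -z (the intrinsics and any distortion apply to the point x, -y, -z); pixel columns grow to the right and rows downward; lengths in mm; the calibration is good to about 2 mm. A picture is of the moment at which its call begins. camera_info takes no time and is no camera call.
- env.finish_job(): hands the job in; it is judged then, once.
The state is a dict: "clock": time; "qpos": joint angles; "joint_velocities": joint speeds; "effort": joint torques, N m; "tcp_pos": TCP position; "ee_rot": TCP orientation; "contact_force": force on the tool from outside, world axes, zero at the start; "ft_torque": the same for the moment, N m; "width": finger opening in mm; "gripper_force": force on a finger pad.
Only numpy, scipy, OpenCV 4.12 (cv2) and the standard library are available. Lean on these libraries where they do the work, as an engineer would, in place of code of your own. Each camera call takes 0.05 s, during which the arm holds its last target. There are 200 camera calls.

## Working session

There is one attempt and no reset: what is moved stays moved. The work goes in short steps, Python scripts to look and compute and a tool call to move; the robot and the scene stay as the last step left them, time stands still between calls to the robot, and variables do not carry over. Pictures are saved under pics/ and viewed, at most 14 in all, crops included, and the job is handed in when it is done.

Besides the shell and the picture viewer there is one more tool, called after "Request:" as name(argument=value, ...) on one line, values as JSON. apply_moves: Moves the arm, as the interface text tells. Its arguments: {"type":"object","properties":{"travel":{"type":"array"},"dr":{"type":"array"},"gripper":{"type":"number"},"squeeze":{"type":"number"}},"required":["travel","dr"]}

```bash
mkdir -p pics; cat > h.py <<'E'
import numpy as np, cv2
from station import env
def cap(n):
    p,d=env.capture(n); return p,d
def save(p,name): cv2.imwrite('pics/'+name,cv2.cvtColor(p,cv2.COLOR_RGB2BGR))
def K(n):
    i=env.camera_info(n); f=240/np.tan(np.radians(i['fov_y']/2)); return f,i['cx'],i['cy'],np.array(i['T'])
def unproj(n,uv,d):
    f,cx,cy,T=K(n); uv=np.atleast_2d(uv).astype(float); d=np.atleast_1d(d)
    P=np.c_[(uv[:,0]-cx)/f*d,-(uv[:,1]-cy)/f*d,-d]
    return P@T[:3,:3].T+T[:3,3]
def ray(n,uv,z):
    f,cx,cy,T=K(n); uv=np.atleast_2d(uv).astype(float)
    D=np.c_[(uv[:,0]-cx)/f,-(uv[:,1]-cy)/f,-np.ones(len(uv))]@T[:3,:3].T
    o=T[:3,3]; return o+D*((z-o[2])/D[:,2])[:,None]
def proj(n,X):
    f,cx,cy,T=K(n); X=(np.atleast_2d(X)-T[:3,3])@T[:3,:3]
    return np.c_[cx+f*X[:,0]/-X[:,2],cy+f*X[:,1]/X[:,2]]
E
python3 - <<'E'
from h import *
s=env.sense(); print(s, env.pinch_z)
for n in('top','scene'):
    p,d=cap(n); save(p,n+'0.png'); np.savez(n+'0.npz',p=p,d=d); print(n,env.camera_info(n))
E
```

```text
{'clock': 0.0, 'qpos': array([-1.29049389,  0.42672001,  0.07384539,  1.60660188, -0.03409415,
        1.11080855, -0.06711289]), 'joint_velocities': array([-0.00143218, -0.00208908, -0.00033464,  0.00174045, -0.00053874,
       -0.00046321,  0.00118863]), 'effort': array([-4.64544009e-04, -9.35796404e+01,  3.66591498e+00, -4.54197013e+01,
       -4.88435815e-02,  1.98017503e-02,  7.73687725e-05]), 'tcp_pos': array([281.11008137, 613.19485334, 204.78572098]), 'ee_rot': array([-8.87813636e-05,  2.13268851e-01,  9.76993341e-01, -6.33115925e-04]), 'contact_force': array([-0.06830035,  0.37156507, -0.99576912]), 'ft_torque': array([ 0.00245625,  0.02296758, -0.02406896]), 'gripper_force': 0.0, 'width': 94.10738198755858} -18.8
top {'fov_y': 43.30538442196792, 'cx': 318.94129716679976, 'cy': 245.84361696371832, 'T': array([[ 2.33534750e-02,  9.96546466e-01, -7.96853584e-02,
         4.32751960e+02],
       [-9.99725200e-01,  2.31168940e-02, -3.89028057e-03,
        -1.02240704e+02],
       [-2.03476737e-03,  7.97543125e-02,  9.96812475e-01,
         1.57625406e+03],
       [ 0.00000000e+00,  0.00000000e+00,  0.00000000e+00,
         1.00000000e+00]])}
scene {'fov_y': 57.43280539813701, 'cx': 325.6837585935812, 'cy': 242.60890626605473, 'T': array([[-7.46600240e-01, -3.96964057e-01,  5.33861048e-01,
         1.16194861e+03],
       [ 6.64881916e-01, -4.17720368e-01,  6.19226721e-01,
         6.45020749e+02],
       [-2.28061178e-02,  8.17269375e-01,  5.75804350e-01,
         8.13893696e+02],
       [ 0.00000000e+00,  0.00000000e+00,  0.00000000e+00,
         1.00000000e+00]])}
```

View pics/top0.png

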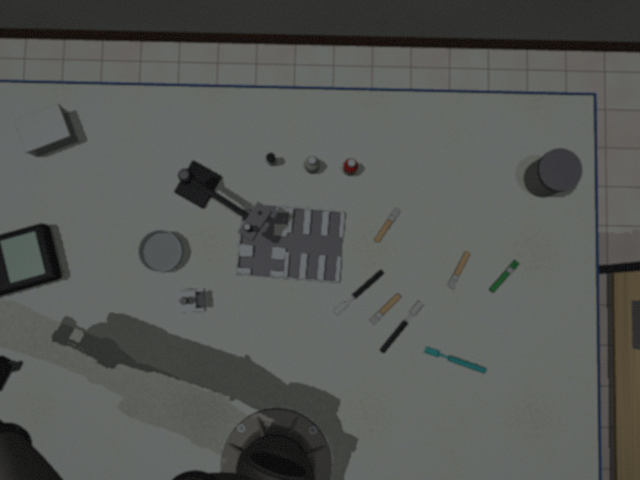

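View pics/scene0.png

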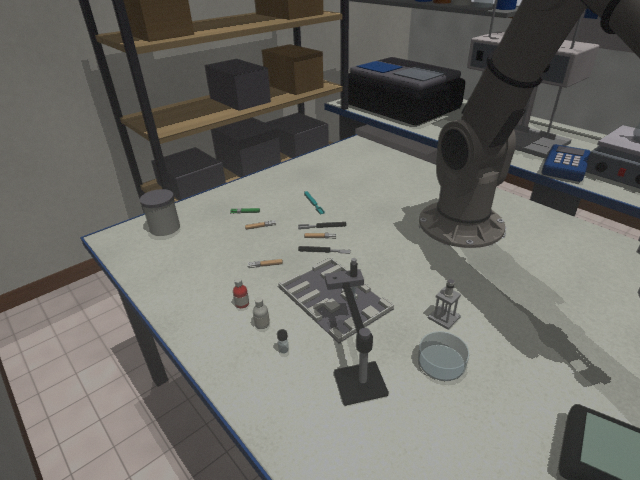

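The top view shows black-handled long tools at (359,291) and (402,327), wooden brushes at (387,225), (459,270) and (386,308). The green decoy is at (504,276) and the turquoise one at (455,360). Post is at (184,175), the holder near (258,220), the dish at (162,250) and the rack at (195,299).

```bash
python3 - <<'E'
from h import *
z=np.load('top0.npz');p,d=z['p'],z['d']
c=np.clip(p[195:345,130:330].astype(float)*1.8,0,255).astype(np.uint8); save(cv2.resize(c,None,fx=4,fy=4,interpolation=cv2.INTER_CUBIC),'c1.png')
c=np.clip(p[200:390,330:530].astype(float)*1.8,0,255).astype(np.uint8); c=cv2.resize(c,None,fx=3,fy=3,interpolation=cv2.INTER_CUBIC); save(c,'c2.png')
v,u=np.mgrid[0:480,0:640]
X=unproj('top',np.c_[u.ravel(),v.ravel()],d.ravel()).reshape(480,640,3)
H=X[...,2]
print('table', [round(float(np.median(H[a:a+15,b:b+15])),1) for a,b in((330,300),(200,450),(370,520),(300,100),(130,250))], np.std(H[330:345,300:315]))
print('uppost',H[170:182,178:192].max(0).round())
hsv=cv2.cvtColor(p,cv2.COLOR_RGB2HSV)
V=hsv[...,2]; 
roi=np.zeros((480,640),bool); roi[200:390,330:530]=1
for nm,m in (('black',(V<55)),('wood',(hsv[...,0]<22)&(hsv[...,1]>75)),('raised',(H>4)&(H<40))):
    n,l,st,ce=cv2.connectedComponentsWithStats((m&roi).astype(np.uint8))
    for i in range(1,n):
        if st[i,4]>30:
            yy,xx=np.where(l==i); r=cv2.minAreaRect(np.c_[xx,yy].astype(np.float32)); b=ray('top',[r[0]],6)[0]
            print(nm,ce[i].round(1),st[i,4],[np.round(q,1) for q in r], b.round(1),np.median(H[l==i]).round(1))
E
```

```text
table [-0.1, -0.0, -0.2, 0.2, -0.3] 147.99676002282118
uppost [167. 169. 168. 165. 169. 171. 171. 170. 169. 167. 160. 161. 155. 154.]
black [367.7 283.5] 192 [array([367.9, 283.4]), array([ 5.2, 37.6]), np.float64(48.8)] [ 463.5 -225.2    6. ] 12.0
black [393.3 336.2] 202 [array([393.3, 336.3]), array([ 5.4, 38.4]), np.float64(39.5)] [ 329.2 -293.     6. ] 11.2
wood [382.8 230.5] 112 [array([382.8, 230.5]), array([ 4.7, 23.9]), np.float64(33.7)] [ 602.2 -261.9    6. ] 11.7
wood [461.7 263. ] 112 [array([461.7, 263.1]), array([ 4.9, 23.7]), np.float64(26.6)] [ 521.9 -468.     6. ] 11.9
wood [389.7 303.6] 108 [array([389.8, 303.2]), array([ 4.2, 23.3]), np.float64(45.0)] [ 413.7 -282.6    6. ] 11.8
raised [386.3 223.7] 273 [array([387.3, 222. ]), array([13.7, 43.9]), np.float64(24.9)] [ 624.8 -273.3    6. ] 11.0
raised [337.9 222.2] 250 [array([338.5, 224. ]), array([17., 30.]), np.float64(0.0)] [ 616.7 -145.9    6. ] 11.8
raised [458.  269.4] 258 [array([457.8, 269.2]), array([ 9.9, 40. ]), np.float64(30.3)] [ 505.7 -458.     6. ] 10.6
raised [336.2 270.2] 173 [array([336. , 269.5]), array([12., 29.]), np.float64(0.0)] [ 497.7 -141.8    6. ] 14.3
raised [503.5 275.5] 272 [array([503.4, 274.8]), array([10.2, 41.4]), np.float64(38.7)] [ 493.9 -576.3    6. ] 10.9
raised [367.1 283.4] 252 [array([366.4, 283.8]), array([ 8.8, 40.5]), np.float64(48.7)] [ 462.3 -221.5    6. ] 11.2
raised [384.4 308.5] 273 [array([384.9, 309.4]), array([10.5, 41.7]), np.float64(47.7)] [ 397.5 -270.4    6. ] 11.3
raised [398.1 329.4] 359 [array([399.7, 325.5]), array([13.5, 66.2]), np.float64(38.4)] [ 357.1 -308.9    6. ] 9.7
raised [338.5 307.8] 41 [array([338.3, 307.6]), array([8.5, 8.9]), np.float64(63.4)] [ 399.4 -149.9    6. ] 5.8
raised [462.7 362.3] 309 [array([459.6, 361.1]), array([54.6, 13.5]), np.float64(21.4)] [ 270.2 -463.7    6. ] 10.5
```

View pics/c1.png

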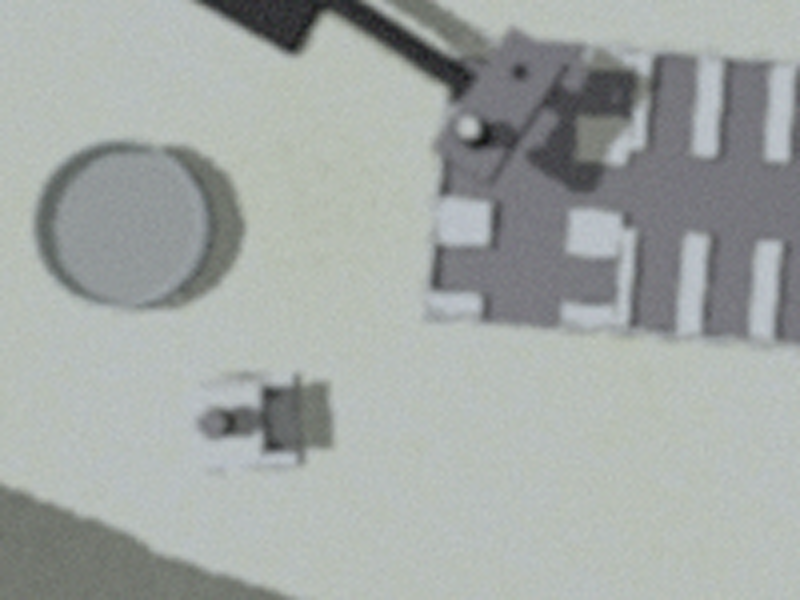

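View pics/c2.png

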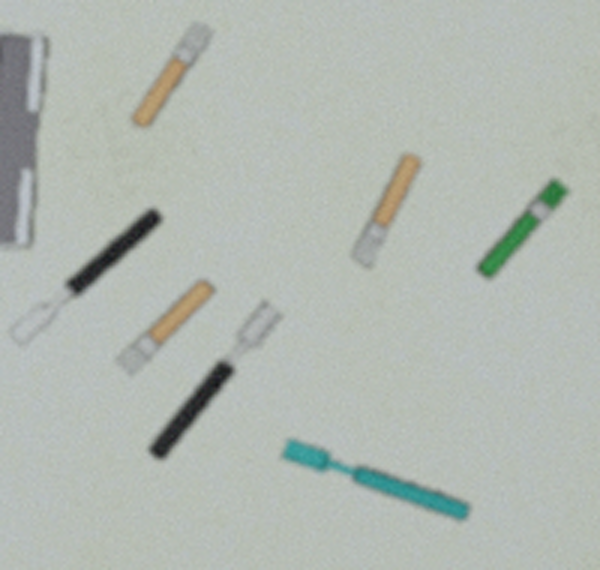

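The crops confirm it. In c1, the plug is at about (247,227), the hole at (260,213) and the dish at (161,251). In c2 there are two black-handled long tools and three wooden brushes, while the green and turquoise ones are decoys and stay put. The tray also has cut-outs in its outer walls.

```bash
cat >> h.py <<'E'
def hm(n,d):
    v,u=np.mgrid[0:480,0:640]
    return unproj(n,np.c_[u.ravel(),v.ravel()],d.ravel()).reshape(480,640,3)
def plan(target,yaw=None):
    """world TCP target, yaw = world angle (deg) of the finger closing line"""
    from scipy.spatial.transform import Rotation as R
    s=env.sense(); q=s['ee_rot']; r=R.from_quat([q[1],q[2],q[3],q[0]])
    t=r.inv().apply(np.array(target)-s['tcp_pos'])
    y=r.as_matrix()[:,1]; cur=np.degrees(np.arctan2(y[1],y[0]))
    x0=r.as_matrix()[:,0]
    dr=np.zeros(3)
    if yaw is None: yaw=cur
    d=(yaw-cur+90)%180-90
    a=np.radians(cur+d); Y=np.array([np.cos(a),np.sin(a),0]); Z=np.array([0,0,-1.]); M=np.c_[np.cross(Y,Z),Y,Z]
    dr=np.degrees((r.inv()*R.from_matrix(M)).as_rotvec())
    print('at',s['tcp_pos'].round(1),'yaw',round(cur,1),'t',round(s['clock'],2),'q7',s['qpos'][6].round(2),'w',round(s['width'],1),'gf',round(s['gripper_force'],1),'F',s['contact_force'].round(1))
    print('travel',t.round(1),'dr',dr.round(1))
E
python3 - <<'E'
from h import *
z=np.load('top0.npz');p,d=z['p'],z['d']; X=hm('top',d);H=X[...,2]
g=cv2.cvtColor(p,cv2.COLOR_RGB2GRAY)
def comp(m,u0,v0,u1,v1,amin=4):
    r=np.zeros_like(m);r[v0:v1,u0:u1]=m[v0:v1,u0:u1]
    n,l,st,ce=cv2.connectedComponentsWithStats(r.astype(np.uint8))
    return [(np.where(l==i),st[i,4],ce[i]) for i in range(1,n) if st[i,4]>=amin]
def show(nm,cs):
    for w,a,c in cs: print(nm,a,c.round(1),'depthXYZ',np.median(X[w],0).round(1),'mean',X[w].mean(0).round(1),'min',X[w].min(0).round(0),'max',X[w].max(0).round(0))
show('head',comp((H>150),225,200,290,250))
show('holder',comp((H>133)&(H<152),225,190,300,260))
show('plug(bright)',comp((g>150),240,220,256,234,2))
show('post',comp(H>146,170,160,200,190))
show('base',comp((H>9)&(H<20),165,150,235,215))
show('dish',comp((H>38)&(H<54),130,220,195,280))
show('therm',comp((H>95)&(H<150),165,275,225,325))
show('rack',comp((H>70)&(H<90),165,275,225,325))
show('traytop',comp((H>12.5)&(H<20),225,195,355,295,30))
show('scene..',[])
print('dark hole',[ (u,v,g[v,u]) for v in range(209,217) for u in range(256,264) if g[v,u]<45])
dk=comp(g<60,130,225,195,285,200)
ys,xs=np.where((H>38)&(H<54)&(np.add.outer(np.arange(480),np.zeros(640))>220)&(np.add.outer(np.zeros(480),np.arange(640))<195)&(np.add.outer(np.arange(480),np.zeros(640))<280)&(np.add.outer(np.zeros(480),np.arange(640))>130))
c,r=cv2.minEnclosingCircle(X[ys,xs,:2].astype(np.float32)); print('dishcircle',c,r)
z=np.load('scene0.npz');S=hm('scene',z['d']);
for nm,c,lo,hi,R in (('therm',(395,165),96,150,40),('head',None,150,200,0)):
    m=(S[...,2]>lo)&(S[...,2]<hi)
    if c:
        pass
for nm,box,lo,hi in (('therm',(430,270,470,335),86,130),('rackplate',(430,270,470,335),76,83),('head',(340,250,365,285),148,179),('plug',(340,250,365,285),182,200),('post',(350,320,380,400),30,110),('dish',(410,325,475,385),42,52)):
    u0,v0,u1,v1=box; q=S[v0:v1,u0:u1].reshape(-1,3); q=q[(q[:,2]>lo)&(q[:,2]<hi)]
    print('S',nm,len(q),q.mean(0).round(1),q.min(0).round(0),q.max(0).round(0))
E
```

```text
head 67 [247.7 227.1] depthXYZ [583.1  69.6 182.4] mean [581.9  67.2 199.4] min [ 433. -102.  150.] max [ 599.   84. 1576.]
holder 744 [250.1 217. ] depthXYZ [616.9  63.9 144.8] mean [612.4  69.  144.6] min [558.  20. 133.] max [657. 131. 152.]
post 167 [184.4 174.8] depthXYZ [707.6 226.6 158.8] mean [706.1 224.9 167.2] min [ 433. -102.  146.] max [ 726.  246. 1576.]
post 5 [197.4 184.2] depthXYZ [688.3 197.8 148.2] mean [688.  197.2 148.1] min [686. 194. 146.] max [691. 201. 150.]
base 414 [203.9 174.1] depthXYZ [738.9 208.8  14.3] mean [739.  209.3  14.3] min [701. 165.   9.] max [777. 255.  20.]
base 416 [191.3 193.5] depthXYZ [687.5 240.5  14.3] mean [686.9 240.3  14.3] min [653. 194.   9.] max [720. 286.  20.]
dish 224 [158.2 249.5] depthXYZ [536.1 314.4  45. ] mean [536.4 311.8  45.2] min [481. 256.  38.] max [589. 367.  54.]
therm 56 [182.8 299.9] depthXYZ [411.3 226.6 120.9] mean [411.3 227.2 119.6] min [404. 219.  97.] max [418. 237. 129.]
rack 267 [186.5 299.9] depthXYZ [411.1 224.6  79.8] mean [411.  227.1  80. ] min [388. 205.  71.] max [433. 252.  90.]
traytop 54 [247.6 
[... 1240 characters left out ...]
 119.  20.]
traytop 87 [279.  274.6] depthXYZ [479.8   7.4  16.3] mean [480.8   5.2  16.3] min [472. -34.  13.] max [492.  31.  20.]
dark hole [(259, 212, np.uint8(34)), (260, 212, np.uint8(33)), (259, 213, np.uint8(33)), (260, 213, np.uint8(36))]
dishcircle (534.0625, 311.2032165527344) 55.90135192871094
S therm 114 [414.9 231.4 108.5] [402. 221.  86.] [421. 239. 126.]
S rackplate 173 [415.3 232.5  80.2] [387. 206.  76.] [435. 253.  83.]
S head 79 [589.3  75.7 162. ] [564.  50. 148.] [609.  99. 179.]
S plug 35 [586.   73.  189.6] [577.  66. 182.] [592.  79. 196.]
S post 212 [714.  233.8  71.2] [703. 224.  30.] [720. 239. 110.]
S dish 286 [534.4 312.8  45.4] [477. 257.  42.] [589. 367.  49.]
```

```bash
python3 - <<'E'
from h import *
z=np.load('top0.npz');p,d=z['p'],z['d']; X=hm('top',d);H=X[...,2]
w=X[215:240,235:262].reshape(-1,3); 
for lo,hi in((160,184),(186,200)):
    q=w[(w[:,2]>lo)&(w[:,2]<hi)]; print(lo,len(q),q.mean(0).round(1),q.min(0).round(1),q.max(0).round(1))
print('hole',ray('top',[[259.5,212.5]],145).round(1),'plug',ray('top',[[247,227]],193).round(1))
m=np.zeros((480,640),np.uint8);m[195:250,235:285]=((H>138)&(H<150))[195:250,235:285]
n,l,st,ce=cv2.connectedComponentsWithStats(m);
q=X[m>0][:,:2]
print('holder pts', cv2.minAreaRect(q[(np.hypot(*(q-[708,227]).T)>182)].astype(np.float32)))
plan([583,70,280],0)
E
```

```text
160 23 [583.   67.8 174.3] [576.3  63.3 160.3] [593.8  78.3 182.8]
186 27 [584.1  71.4 191.7] [576.5  63.6 186.3] [590.6  77.  199.2]
hole [[623.7  47.  145. ]] plug [[583.   69.7 193. ]]
holder pts ((604.2997436523438, 58.61968231201172), (39.63977813720703, 87.7335433959961), 57.71620178222656)
at [281.1 613.2 204.9] yaw 65.4 t 0.1 q7 -0.07 w 93.9 gf 0.0 F [-0.   0.1 -0.6]
travel [-500.8 -368.1  -74.7] dr [-0.1  0.  65.4]
```

```bash
python3 - <<'E'
from h import *
plan([584.5,70.5,280],130)
E
```

```text
at [281.1 613.2 204.9] yaw 65.4 t 0.1 q7 -0.07 w 93.9 gf 0.0 F [-0.   0.1 -0.6]
travel [-501.9 -367.   -74.7] dr [ -0.1  -0.  -64.6]
```

Request:
apply_moves(travel=[[-20,-14,-40],[-60,-44,-75],[-110,-80,-75],[-160,-117,-75],[-210,-153,-75],[-260,-190,-75],[-310,-226,-75],[-360,-263,-75]], dr=[[0,0,-8],[0,0,-16],[0,0,-24],[0,0,-32],[0,0,-40],[0,0,-48],[0,0,-56],[0,0,-64.6]])

```text
clock: 1.1
tcp_pos: [498.9, 223.8, 280.4]
ee_rot: [-0.0, -0.342, 0.94, 0.0]
contact_force: [0.8, -0.9, 0.5]
width: 94.0
gripper_force: 0.0
```

```bash
python3 - <<'E'
from h import *
plan([584.5,70.5,280],130)
E
```

```text
at [498.9 223.8 280.4] yaw 130.0 t 1.1 q7 1.76 w 94.0 gf 0.0 F [ 0.8 -0.9  0.5]
travel [  33.  -172.5    0.4] dr [ 0. -0.  0.]
```

Request:
apply_moves(travel=[[11,-58,0],[22,-115,0],[33,-172.5,0],[33,-172.5,0],[33,-172.5,40],[33,-172.5,80],[33,-172.5,110],[33,-172.5,129]], dr=[[0,0,0],[0,0,0],[0,0,0],[0,0,0],[0,0,0],[0,0,0],[0,0,0],[0,0,0]])

```text
clock: 2.1
tcp_pos: [582.2, 72.9, 149.7]
ee_rot: [-0.001, -0.341, 0.94, 0.0]
contact_force: [0.3, 1.0, 0.9]
width: 93.8
gripper_force: 0.0
```

Request:
apply_moves(travel=[[0,0,0],[0,0,0],[0,0,0],[0,0,0],[0,0,0],[0,0,0],[0,0,0],[0,0,0]], dr=[[0,0,0],[0,0,0],[0,0,0],[0,0,0],[0,0,0],[0,0,0],[0,0,0],[0,0,0]], gripper=1, squeeze=25)

```text
clock: 3.1
tcp_pos: [583.3, 72.0, 151.5]
ee_rot: [-0.0, -0.34, 0.94, -0.0]
contact_force: [-1.0, 0.3, 1.0]
width: 17.8
gripper_force: 23.0
```

```bash
python3 - <<'E'
from h import *
from scipy.spatial.transform import Rotation as R
plan([584.5,70.5,151],130)
s=env.sense(); q=s['ee_rot']; r=R.from_quat([q[1],q[2],q[3],q[0]])
c=np.array([710.5,227.5]); e=s['tcp_pos'][:2]-c
print('radius',np.hypot(*e),'angle',np.degrees(np.arctan2(e[1],e[0]))%360)
a1=154.4-np.degrees(np.arctan2(-23,200)) ; a0=np.degrees(np.arctan2(e[1],e[0]))%360
a1=154.4-6.56
rad=np.hypot(*e)
print(a0,a1)
for k in range(1,11):
    a=np.radians(a0+(a1-a0)*k/10); rr=rad+(201.3-rad)*k/10
    t=c+rr*np.array([np.cos(a),np.sin(a)])
    print(k,r.inv().apply(np.r_[t-s['tcp_pos'][:2],0]).round(1), t.round(1))
E
```

```text
at [583.3  72.  151.5] yaw 129.8 t 3.1 q7 2.13 w 17.8 gf 23.0 F [-1.   0.3  1. ]
travel [-0.  -1.9  0.5] dr [-0.  -0.  -0.2]
radius 200.95387808371825 angle 230.71228013598125
230.71228013598125 147.84
1 [ 3.5 28.8 -0. ] [562.1  91.9]
2 [ 2.8 57.9 -0. ] [544.1 114.7]
3 [-2.1 86.5 -0. ] [529.6 139.8]
4 [-11.1 114.1  -0. ] [518.8 166.8]
5 [-24.  140.2  -0. ] [512.  195.1]
6 [-40.5 164.1  -0. ] [509.4 224. ]
7 [-60.2 185.5  -0. ] [510.9 253.1]
8 [-82.9 203.7  -0. ] [516.7 281.6]
9 [-107.9  218.5   -0. ] [526.5 309. ]
10 [-1.348e+02  2.295e+02 -1.000e-01] [540.1 334.6]
```

Request:
apply_moves(travel=[[2,14.4,0],[3.5,28.8,0],[3.5,43.5,0],[2.8,57.9,0],[0.7,72.3,0],[-2.1,86.5,0],[-6.3,100.5,0],[-11.1,114.1,0]], dr=[[0,0,2.5],[0,0,5],[0,0,7.5],[0,0,10],[0,0,12.5],[0,0,15],[0,0,17.5],[0,0,20]])

```text
clock: 4.1
tcp_pos: [518.4, 166.6, 151.3]
ee_rot: [-0.0, -0.17, 0.985, -0.0]
contact_force: [1.3, -2.0, -2.8]
width: 17.5
gripper_force: 25.0
```

```bash
cat > sw.py <<'E'
from h import *
import sys
from scipy.spatial.transform import Rotation as R
plan([584.5,70.5,151])
s=env.sense(); q=s['ee_rot']; r=R.from_quat([q[1],q[2],q[3],q[0]])
c=np.array([710.5,227.5]); e=s['tcp_pos'][:2]-c
a0=np.degrees(np.arctan2(e[1],e[0]))%360; rad=np.hypot(*e); a1=147.84
print(rad,a0,a1)
N=int(sys.argv[1])
for k in range(1,N+1):
    a=np.radians(a0+(a1-a0)*k/N); rr=rad+(201.1-rad)*k/N
    t=c+rr*np.array([np.cos(a),np.sin(a)])
    print(k,r.inv().apply(np.r_[t-s['tcp_pos'][:2],0]).round(1), t.round(1))
E
python3 sw.py 12
```

```text
at [518.4 166.6 151.3] yaw 109.6 t 4.1 q7 1.58 w 17.5 gf 25.0 F [ 1.3 -2.  -2.8]
travel [ -29.9 -112.7    0.4] dr [-0. -0. -0.]
201.49433216749222 197.5972088059333 147.84
1 [-1.1 14.5 -0. ] [514.6 180.6]
2 [-3.2 29.  -0. ] [511.7 194.9]
3 [-6.4 43.2 -0. ] [509.9 209.4]
4 [-10.5  57.1  -0. ] [509.2 223.9]
5 [-15.7  70.8  -0. ] [509.5 238.5]
6 [-21.9  84.   -0.1] [510.8 253. ]
7 [-29.   96.7  -0.1] [513.2 267.4]
8 [-3.690e+01  1.089e+02 -1.000e-01] [516.7 281.5]
9 [-4.580e+01  1.204e+02 -1.000e-01] [521.1 295.4]
10 [-5.540e+01  1.313e+02 -1.000e-01] [526.5 308.9]
11 [-6.590e+01  1.415e+02 -1.000e-01] [532.9 322. ]
12 [-7.700e+01  1.509e+02 -1.000e-01] [540.3 334.5]
```

Request:
apply_moves(travel=[[-1.1,14.5,0],[-6.4,43.2,0],[-15.7,70.8,0],[-29,96.7,0],[-45.8,120.4,0],[-60.7,136.4,0],[-71.5,146.2,0],[-77,150.9,0]], dr=[[0,0,2.5],[0,0,7.5],[0,0,12.5],[0,0,17.5],[0,0,22.5],[0,0,26],[0,0,29],[0,0,30]])

```text
clock: 5.1
tcp_pos: [539.9, 335.5, 151.2]
ee_rot: [-0.0, 0.089, 0.996, -0.0]
contact_force: [-1.3, -1.6, 0.9]
width: 17.8
gripper_force: 25.0
```

Request:
apply_moves(travel=[[0,0,0],[0,0,0]], dr=[[0,0,0],[0,0,0]])

```text
clock: 5.35
tcp_pos: [539.7, 334.9, 151.2]
ee_rot: [-0.0, 0.089, 0.996, 0.0]
contact_force: [-3.2, 3.6, -3.6]
width: 17.7
gripper_force: 25.0
```

Request:
apply_moves(travel=[[0,0,0],[0,0,0],[0,0,0],[0,0,-30],[0,0,-80],[0,0,-130],[0,0,-130],[0,0,-130]], dr=[[0,0,0],[0,0,0],[0,0,0],[0,0,0],[0,0,0],[0,0,0],[0,0,0],[0,0,0]], gripper=0)

```text
clock: 6.35
tcp_pos: [540.1, 334.8, 281.1]
ee_rot: [-0.0, 0.089, 0.996, -0.0]
contact_force: [0.3, 0.2, -0.2]
width: 92.7
gripper_force: 0.0
```

```bash
python3 - <<'E'
from h import *
plan([411,228.5,220],-25.6)
E
```

```text
at [540.1 334.8 281.1] yaw 79.8 t 6.35 q7 0.84 w 92.7 gf 0.0 F [ 0.3  0.2 -0.2]
travel [ 108.1 -127.5   61.1] dr [  0.   -0.  -74.6]
```

Request:
apply_moves(travel=[[0,0,0],[20,-25,0],[50,-60,0],[90,-105,0],[108,-127.5,30],[108,-127.5,61],[108,-127.5,61],[108,-127.5,61]], dr=[[0,0,-10],[0,0,-20],[0,0,-30],[0,0,-40],[0,0,-50],[0,0,-60],[0,0,-70],[0,0,-74.6]])

```text
clock: 7.35
tcp_pos: [410.5, 228.1, 219.0]
ee_rot: [-0.001, -0.534, 0.845, -0.0]
contact_force: [0.5, 0.0, -0.2]
width: 94.1
gripper_force: 0.0
```

```bash
python3 - <<'E'
from h import *
for n in('top','scene'):
    p,d=cap(n); save(p,n+'1.png'); np.savez(n+'1.npz',p=p,d=d)
    X=hm(n,d).reshape(-1,3); g=p.reshape(-1,3)
    def sel(lo,hi,c,r):
        q=X[(X[:,2]>lo)&(X[:,2]<hi)&(np.hypot(X[:,0]-c[0],X[:,1]-c[1])<r)]; return q
    for nm,lo,hi,c,r in (('therm',88,130,(411,228.5),22),('plate',76,83,(411,228.5),36),('plug',185,197,(539.5,334.6),18),('holder',139,150,(529,314),56),('dish',41,50,(534,311.5),70)):
        q=sel(lo,hi,c,r); 
        if len(q)<4: print(n,nm,len(q)); continue
        mr=cv2.minAreaRect(q[:,:2].astype(np.float32))
        print(n,nm,len(q),q.mean(0).round(1),[np.round(t,1) for t in mr], np.round(cv2.minEnclosingCircle(q[:,:2].astype(np.float32))[0],1))
p=np.load('top1.npz')['p'];s=np.load('scene1.npz')['p']
h=proj('top',[[519.7,293.2,145]])[0];hs=proj('scene',[[519.7,293.2,145]])[0];print(h,hs)
a=cv2.resize(p[int(h[1])-30:int(h[1])+30,int(h[0])-30:int(h[0])+30],(400,400),interpolation=cv2.INTER_CUBIC)
b=cv2.resize(s[int(hs[1])-30:int(hs[1])+30,int(hs[0])-30:int(hs[0])+30],(400,400),interpolation=cv2.INTER_CUBIC)
save(np.clip(np.hstack([a,b])*1.6,0,255).astype(np.uint8),'hole1.png')
plan([411,228.5,89],154.4)
E
```

```text
top therm 66 [410.9 226.3 115.7] [array([409.9, 228.7]), array([18.8, 18.3]), np.float64(21.5)] [410.4 227.7]
top plate 166 [411.1 227.6  79.8] [array([411. , 228.9]), array([43.9, 45. ]), np.float64(3.4)] [410.3 229.1]
top plug 30 [539.3 335.4 191.5] [array([539. , 336.1]), array([12.8, 10.9]), np.float64(89.3)] [539.5 335.8]
top holder 585 [535.2 310.6 144.9] [array([545.1, 307.6]), array([89.4, 75.6]), np.float64(63.8)] [537.8 314.1]
top dish 89 [536.1 304.4  45.7] [array([539.4, 314.5]), array([ 99.7, 109.9]), np.float64(25.4)] [534.5 311.4]
scene therm 107 [415.  231.3 109.9] [array([412.3, 229.7]), array([18.7, 17.9]), np.float64(15.0)] [411.8 229.3]
scene plate 169 [414.4 231.6  80.2] [array([409.9, 229.7]), array([47.3, 44.4]), np.float64(4.2)] [410.  229.9]
scene plug 41 [540.1 337.  191.1] [array([539.4, 336.2]), array([12.3, 10.7]), np.float64(45.0)] [538.7 336.8]
scene holder 670 [538.6 313.5 144.8] [array([545.3, 308.1]), array([92.2, 77.3]), np.float64(63.6)] [535.1 313.4]
scene dish 277 [539.6 313.   45. ] [array([536.5, 312.4]), array([106.8, 109. ]), np.float64(7.8)] [534.6 310.7]
[154.49385156 253.57739309] [446.48749823 309.64970864]
at [410.7 228.2 219.3] yaw 154.4 t 7.45 q7 2.07 w 94.0 gf 0.0 F [-0.4  0.6  0.7]
travel [ -0.6  -0.3 130.3] dr [ 0.  -0.1  0. ]
```

View pics/hole1.png

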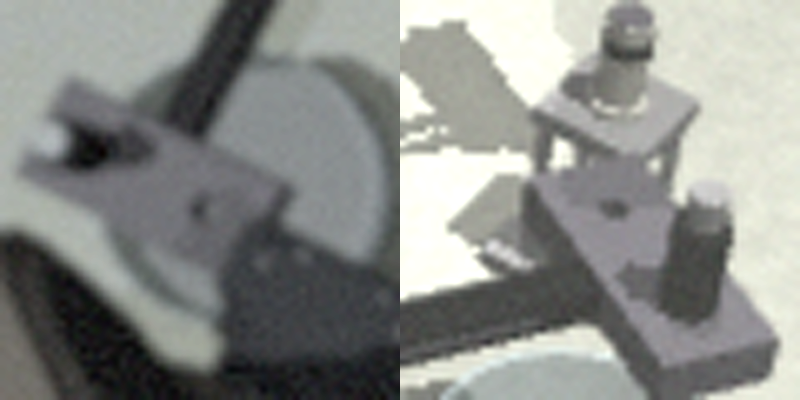

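The crops show the holder over the dish, with the free hole near top (153.6,254.1) and scene (447.7,309.8).

Request:
apply_moves(travel=[[0,0,50],[-0.3,0,90],[-0.3,0,115],[-0.3,0,130],[-0.3,0,130],[-0.3,0,130]], dr=[[0,0,0],[0,0,0],[0,0,0],[0,0,0],[0,0,0],[0,0,0]])

```text
clock: 8.2
tcp_pos: [411.8, 229.2, 91.2]
ee_rot: [0.0, -0.532, 0.847, 0.0]
contact_force: [0.7, 0.3, 0.6]
width: 94.2
gripper_force: 0.0
```

Request:
apply_moves(travel=[[0,0,0],[0,0,0],[0,0,0],[0,0,0],[0,0,0],[0,0,0],[0,0,0]], dr=[[0,0,0],[0,0,0],[0,0,0],[0,0,0],[0,0,0],[0,0,0],[0,0,0]], gripper=1, squeeze=20)

```text
clock: 9.07
tcp_pos: [411.4, 228.9, 90.5]
ee_rot: [-0.0, -0.533, 0.846, -0.0]
contact_force: [-0.6, -0.4, 0.9]
width: 27.4
gripper_force: 0.0
```

```bash
python3 - <<'E'
from h import *
for n,c in (('top',(153.6,254.1)),('scene',(447.7,309.8))):
    p=np.load(n+'1.npz')['p']; g=cv2.cvtColor(p,cv2.COLOR_RGB2GRAY).astype(float)
    u0,v0=int(round(c[0])),int(round(c[1]))
    w=g[v0-3:v0+4,u0-4:u0+5]; med=np.percentile(w,65); wt=np.clip(med-12-w,0,None)
    vv,uu=np.mgrid[v0-3:v0+4,u0-4:u0+5]
    print(n,w.astype(int).tolist()); cc=[(wt*uu).sum()/wt.sum(),(wt*vv).sum()/wt.sum()]
    print(n,cc,ray(n,[cc],145).round(1))
plan([411,228.5,89],154.4)
E
```

```text
top [[73, 75, 74, 69, 65, 68, 71, 67, 68], [75, 73, 69, 60, 56, 60, 65, 64, 66], [74, 72, 62, 52, 50, 61, 66, 68, 65], [73, 69, 57, 39, 48, 66, 71, 66, 64], [72, 72, 61, 49, 52, 64, 68, 66, 65], [73, 72, 65, 58, 56, 61, 66, 64, 64], [73, 70, 66, 64, 62, 62, 63, 65, 66]]
top [np.float64(153.3913043478261), np.float64(254.02173913043478)] [[518.6 295.8 145. ]]
scene [[82, 83, 80, 82, 80, 80, 80, 83, 77], [82, 80, 81, 79, 78, 82, 84, 79, 83], [82, 77, 64, 64, 57, 67, 79, 81, 80], [87, 83, 65, 58, 53, 54, 74, 88, 92], [92, 92, 83, 66, 66, 67, 87, 90, 92], [89, 89, 88, 90, 91, 87, 91, 92, 92], [91, 89, 90, 91, 90, 91, 91, 91, 91]]
scene [np.float64(447.73248407643314), np.float64(309.85350318471336)] [[518.3 295.4 145. ]]
at [411.4 228.9  90.5] yaw 154.4 t 9.07 q7 2.13 w 27.4 gf 0.0 F [-0.6 -0.4  0.9]
travel [0.6 0.2 1.5] dr [ 0. -0. -0.]
```

Request:
apply_moves(travel=[[0,0,0],[0,0,0],[0,0,0],[0,0,0]], dr=[[0,0,0],[0,0,0],[0,0,0],[0,0,0]])

```text
clock: 9.57
tcp_pos: [411.4, 228.9, 90.5]
ee_rot: [-0.0, -0.533, 0.846, -0.0]
contact_force: [-0.5, -1.0, -0.8]
width: 17.5
gripper_force: 20.0
```

Request:
apply_moves(travel=[[0,0,-15],[0,0,-40],[0,0,-80],[0,0,-120],[0,0,-150],[0,0,-150]], dr=[[0,0,0],[0,0,0],[0,0,0],[0,0,0],[0,0,0],[0,0,0]])

```text
clock: 10.32
tcp_pos: [412.4, 229.5, 243.4]
ee_rot: [0.002, -0.533, 0.846, 0.0]
contact_force: [0.5, 0.1, -1.2]
width: 17.6
gripper_force: 20.0
```

```bash
python3 - <<'E'
from h import *
plan([518.7,295,240],154.4)
E
```

```text
at [412.4 229.5 243.4] yaw 154.4 t 10.32 q7 2.06 w 17.6 gf 20.0 F [ 0.5  0.1 -1.2]
travel [-105.   -67.5    4. ] dr [-0.1  0.2 -0. ]
```

Request:
apply_moves(travel=[[-30,-20,0],[-65,-42,0],[-95,-61,0],[-105,-67.5,0],[-105,-67.5,0],[-105,-67.5,0],[-105,-67.5,0]], dr=[[0,0,0],[0,0,0],[0,0,0],[0,0,0],[0,0,0],[0,0,0],[0,0,0]])

```text
clock: 11.2
tcp_pos: [517.1, 294.0, 240.8]
ee_rot: [0.0, -0.533, 0.846, 0.0]
contact_force: [0.6, -0.8, -0.7]
width: 17.5
gripper_force: 20.0
```

```bash
python3 - <<'E'
from h import *
for n in('top','scene'):
    p,d=cap(n); np.savez(n+'2.npz',p=p,d=d); X=hm(n,d)
    print(n,proj(n,[[518.7,295,145],[518.7,295,165],[518.7,295,235]]).round(1).tolist())
    q=X.reshape(-1,3); g=p.reshape(-1,3).astype(int)
    for nm,lo,hi,r in(('stem',172,226,16),('collar',229,236,25),('body',238,276,14),('holder',139,150,20)):
        k=q[(q[:,2]>lo)&(q[:,2]<hi)&(np.hypot(q[:,0]-518.7,q[:,1]-295)<r)]
        print(n,nm,len(k),k.mean(0).round(1) if len(k) else '')
s=np.load('scene2.npz')['p'];t=np.load('top2.npz')['p']
u,v=448,290
b=cv2.resize(s[v-50:v+40,u-30:u+30],(400,600),interpolation=cv2.INTER_CUBIC)
a=cv2.resize(t[220:280,120:160],(400,600),interpolation=cv2.INTER_CUBIC)
save(np.clip(np.hstack([a,b])*1.6,0,255).astype(np.uint8),'hole2.png')
plan([518.7,295,200],154.4)
E
```

```text
top [[153.7, 254.0], [151.4, 253.4], [142.6, 251.3]]
top stem 9 [517.6 291.5 185.8]
top collar 9 [514.2 286.2 234.5]
top body 52 [514.  288.8 259.8]
top holder 177 [518.4 293.  145.2]
scene [[447.5, 309.9], [448.8, 303.0], [453.5, 277.7]]
scene stem 48 [518.5 294.5 198.3]
scene collar 29 [523.1 296.9 233.9]
scene body 153 [518.8 300.2 259.6]
scene holder 182 [519.2 295.1 145.4]
at [517.3 294.2 240.8] yaw 154.4 t 11.3 q7 2.14 w 17.6 gf 20.0 F [0.1 0.4 0.3]
travel [-1.3 -0.9 40.8] dr [ 0.  0. -0.]
```

View pics/hole2.png

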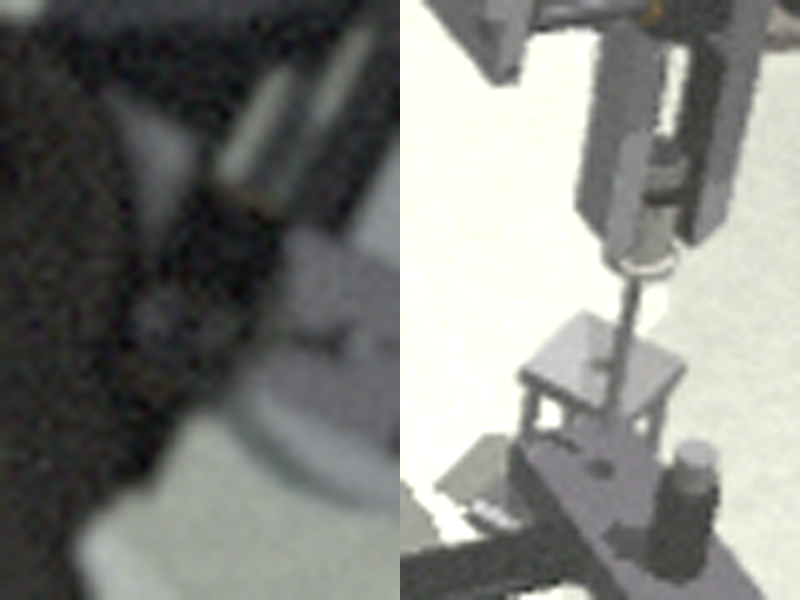

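The scene crop shows the stem hanging just above the hole. Averaging the estimates, the tip needs to move about +1.5, +1.3 mm.

Request:
apply_moves(travel=[[-1.8,-0.8,0],[-1.8,-0.8,5],[-1.8,-0.8,10],[-1.8,-0.8,14],[-1.8,-0.8,18],[-1.8,-0.8,21],[-1.8,-0.8,24],[-1.8,-0.8,24]], dr=[[0,0,0],[0,0,0],[0,0,0],[0,0,0],[0,0,0],[0,0,0],[0,0,0],[0,0,0]])

```text
clock: 12.3
tcp_pos: [519.1, 295.6, 216.2]
ee_rot: [-0.0, -0.533, 0.846, -0.0]
contact_force: [0.3, -0.1, -0.3]
width: 17.3
gripper_force: 20.0
```

```bash
python3 - <<'E'
from h import *
n='scene';p,d=cap(n); 
plan([518.8,295.5,200],154.4)
u,v=448,303
b=cv2.resize(p[v-50:v+25,u-40:u+40],(800,750),interpolation=cv2.INTER_CUBIC)[100:700]
save(np.clip(b*1.6,0,255).astype(np.uint8),'hole3.png')
E
```

```text
at [519.2 295.7 216.4] yaw 154.4 t 12.35 q7 2.14 w 17.4 gf 20.0 F [-0.1 -0.3 -0.9]
travel [ 0.3  0.3 16.4] dr [ 0. -0. -0.]
```

View pics/hole3.png

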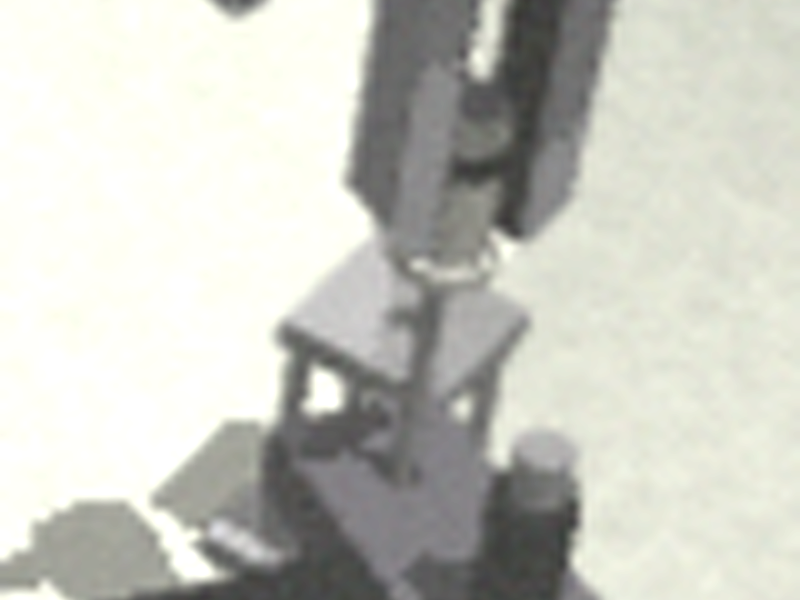

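The stem enters the hole at crop (405,478), with no force and the tip already below the holder's top. Next I lower it the rest of the way.

Request:
apply_moves(travel=[[0.2,0.1,8],[0.2,0.1,16],[0.2,0.1,24],[0.2,0.1,32],[0.2,0.1,40],[0.2,0.1,48],[0.2,0.1,55],[0.2,0.1,55]], dr=[[0,0,0],[0,0,0],[0,0,0],[0,0,0],[0,0,0],[0,0,0],[0,0,0],[0,0,0]])

```text
clock: 13.35
tcp_pos: [518.8, 295.4, 160.9]
ee_rot: [-0.0, -0.533, 0.846, -0.0]
contact_force: [0.0, 0.3, 0.0]
width: 17.7
gripper_force: 20.0
```

Request:
apply_moves(travel=[[0,0,2],[0,0,4],[0,0,5],[0,0,5]], dr=[[0,0,0],[0,0,0],[0,0,0],[0,0,0]])

```text
clock: 13.85
tcp_pos: [519.0, 295.5, 156.5]
ee_rot: [-0.0, -0.533, 0.846, -0.0]
contact_force: [-1.4, 0.6, -0.4]
width: 17.9
gripper_force: 20.0
```

Request:
apply_moves(travel=[[0,0,0.5],[0,0,0.5],[0,0,0.5],[0,0,0.5],[0,0,-25],[0,0,-75],[0,0,-115],[0,0,-115]], dr=[[0,0,0],[0,0,0],[0,0,0],[0,0,0],[0,0,0],[0,0,0],[0,0,0],[0,0,0]], gripper=0)

```text
clock: 14.85
tcp_pos: [520.3, 296.3, 274.6]
ee_rot: [0.003, -0.533, 0.846, 0.0]
contact_force: [0.1, 0.1, 0.2]
width: 92.6
gripper_force: 0.0
```

```bash
cat > tools.py <<'E'
from h import *
def tools(p,d):
    X=hm('top',d);H=X[...,2]; hsv=cv2.cvtColor(p,cv2.COLOR_RGB2HSV); V=hsv[...,2]
    roi=np.zeros((480,640),bool); roi[195:400,330:540]=1
    out=[]
    for nm,m,off in (('long',(V<60),31),('brush',(hsv[...,0]<22)&(hsv[...,1]>70),18)):
        n,l,st,ce=cv2.connectedComponentsWithStats((m&roi&(H<25)).astype(np.uint8))
        for i in range(1,n):
            if st[i,4]<70: continue
            yy,xx=np.where(l==i); P=ray('top',np.c_[xx,yy],11)[:,:2]
            (c,wh,_)=cv2.minAreaRect(P.astype(np.float32)); c=np.array(c)
            ax=np.linalg.svd(P-P.mean(0))[2][0]; c=(c+P.mean(0))/2
            # steel end: raised/blade pixels beyond handle -> texture differs from bench
            best=[]
            for sg in(1,-1):
                q=np.array([np.r_[c+sg*ax*t,3] for t in range(int(off*1.75),int(off*2.2))])
                uv=proj('top',q).round().astype(int); best.append(H[uv[:,1],uv[:,0]].mean()+0*V[0,0])
            if best[1]>best[0]: ax=-ax
            o=c+ax*off
            out.append((nm,o,np.degrees(np.arctan2(ax[1],ax[0])))); print(nm,'handle',c.round(1),np.round(sorted(wh),1),'origin',o.round(1),'ang',round(out[-1][2],1),'endH',np.round(best,1))
    return out
E
python3 - <<'E'
from tools import *
p,d=cap('top'); np.savez('top3.npz',p=p,d=d); save(p,'top3.png')
tools(p,d)
X=hm('top',d);H=X[...,2]
m=np.zeros((480,640),bool); m[190:300,225:360]=1
ribs=[]
for nm,k in(('all',(H>1.7)&(H<22)),('walls',(H>11)&(H<22))):
    mm=(m&k).astype(np.uint8)
    mm=cv2.morphologyEx(mm,cv2.MORPH_OPEN,np.ones((3,3),np.uint8))
    n,l,st,ce=cv2.connectedComponentsWithStats(mm); i=1+np.argmax(st[1:,4])
    q=X[(l==i)] if nm=='all' else X[mm>0]; print(nm,len(q),cv2.minAreaRect(q[:,:2].astype(np.float32)))
    if nm=='walls':
        for i in range(1,n):
            if st[i,4]>20: print(st[i,4],X[l==i].mean(0).round(1))
sp,sd=cap('scene'); S=hm('scene',sd).reshape(-1,3); np.savez('scene3.npz',p=sp,d=sd)
for A,nm in((S,'scene'),(X.reshape(-1,3),'top')):
    k=A[(A[:,2]>143)&(A[:,2]<200)&(np.hypot(A[:,0]-518.8,A[:,1]-295.5)<14)]; print(nm,'therm top z',np.sort(k[:,2])[-12:].round(1))
E
```

```text
long handle [ 463.3 -224.8] [13.6 97.5] origin [ 484.2 -247.7] ang -47.6 endH [  6.7 224.4]
long handle [ 329.7 -292.5] [14.1 98.5] origin [ 305.4 -273.2] ang 141.7 endH [339.4   4.3]
brush handle [ 602.  -261.5] [12.3 63.3] origin [ 617.2 -271.2] ang -32.5 endH [1.4 9.8]
brush handle [ 522. -467.] [12.7 63.1] origin [ 505.9 -459.1] ang 153.7 endH [14.   6.9]
brush handle [ 413.4 -282.2] [12.5 64. ] origin [ 400.7 -269.4] ang 134.8 endH [13.9  3. ]
all 442 ((618.2465209960938, 8.380817413330078), (83.64297485351562, 65.82829284667969), 0.9071158766746521)
walls 1364 ((547.783447265625, -42.143310546875), (315.96563720703125, 219.58111572265625), 85.98867797851562)
74 [658.4  86.1  16.1]
61 [645.2  -8.3  15.8]
21 [650.2 -62.9  16.6]
98 [ 616.8 -151.7   15.9]
83 [619.1 -60.   16.1]
24 [ 638.8 -108.3   16.8]
115 [604.3  92.7  16.1]
56 [ 608.  -107.5   15.9]
86 [597.1   5.7  16.1]
22 [608.2 -16.3  15.8]
101 [544.9 102.2  16. ]
34 [540.7  81.6  16. ]
143 [536.4   8.7  16.2]
84 [520.6 -54.9  16.3]
95 [ 511.4 -102.1   16.4]
81 [488.1 101.1  16.3]
27 [ 498.6 -144.1   16. ]
23 [491.8 -54.   16. ]
37 [481.7   8.6  16.5]
23 [ 476.3 -100.1   15.1]
scene therm top z [188.9 189.  189.1 189.1 189.2 189.2 189.2 189.5 189.6 189.6 190.1 190.3]
top therm top z [189.9 190.2 190.9 191.1 191.2 191.4 191.4 191.6 191.7 192.1 192.5 193.6]
```

```bash
sed -i 's/best.append(.*$/h=H[uv[:,1],uv[:,0]]; best.append(h[(h<40)].mean() if (h<40).any() else 0)/' tools.py
python3 - <<'E'
from tools import *
z=np.load('top3.npz');p,d=z['p'],z['d']; tools(p,d)
X=hm('top',d);H=X[...,2]
m=(H>10)&(H<22)&(X[...,0]>455)&(X[...,0]<675)&(X[...,1]>-170)&(X[...,1]<135)
n,l,st,ce=cv2.connectedComponentsWithStats(m.astype(np.uint8))
for i in range(1,n):
    if st[i,4]<8: m[l==i]=0
q=X[m][:,:2]; (c,wh,a)=cv2.minAreaRect(q.astype(np.float32)); print('rect z16',c,wh,a)
hsv=cv2.cvtColor(p,cv2.COLOR_RGB2HSV)
# fit by 1-D projections: yaw from rib 12/23 half centers
from scipy.optimize import least_squares
def sd(t):
    a=t[2]; R=np.array([[np.cos(a),np.sin(a)],[-np.sin(a),np.cos(a)]]); k=(q-t[:2])@R.T
    # distance outside the walls' solid (rib rectangles) 
    rects=[(x0,x1,y0,y1) for y0,y1 in((-134.5,-123.5),(-93.5,-76.5),(-46.5,-29.5),(.5,10.5)) for x0,x1 in((-94,-25),(25,94))]
    rects+=[(x0,x1,y0,y1) for x0,x1 in((-94,-76),(-46,-15),(15,46),(76,94)) for y0,y1 in((10.5,45.5),(95.5,134.5))]
    D=np.array([np.hypot(np.clip(np.maximum(x0-k[:,0],k[:,0]-x1),0,None),np.clip(np.maximum(y0-k[:,1],k[:,1]-y1),0,None)) for x0,x1,y0,y1 in rects])
    return D.min(0)
f=least_squares(sd,[c[0],c[1],np.radians(-3.3)],loss='soft_l1',f_scale=2); print(f.x[:2],np.degrees(f.x[2]),np.mean(f.fun<1.5) if 0 else sd(f.x).mean())
t=f.x;a=t[2];R=np.array([[np.cos(a),-np.sin(a)],[np.sin(a),np.cos(a)]])
for nm,k in dict(L1=(0,-108.5),L2=(0,-61.5),L3=(0,-14.5),S1=(-61,70.5),S2=(0,70.5),S3=(61,70.5)).items(): print(nm,(t[:2]+R@np.array(k)).round(1))
uv=proj('top',[np.r_[t[:2]+R@np.array(k),16] for k in((-94,-134.5),(94,-134.5),(94,134.5),(-94,134.5))]); print(uv.round())
o=p.copy(); o=cv2.resize(np.clip(o[190:300,225:365]*1.7,0,255).astype(np.uint8),None,fx=5,fy=5,interpolation=cv2.INTER_CUBIC)
for x,y,w,h in ((0,-108.5,180,30),(0,-61.5,180,30),(0,-14.5,180,30),(-61,70.5,30,120),(0,70.5,30,120),(61,70.5,30,120)):
    uv=proj('top',[np.r_[t[:2]+R@np.array([x+s*w/2,y+r*h/2]),3] for s,r in((-1,-1),(1,-1),(1,1),(-1,1))])
    cv2.polylines(o,[((uv-[224.5,189.5])*5).round().astype(np.int32)],True,(255,0,0),1)
save(o,'tray.png')
E
```

```text
long handle [ 463.3 -224.8] [13.6 97.5] origin [ 442.4 -201.9] ang 132.4 endH [ 6.7 -0.9]
long handle [ 329.7 -292.5] [14.1 98.5] origin [ 354.  -311.7] ang -38.3 endH [2.  4.3]
brush handle [ 602.  -261.5] [12.3 63.3] origin [ 617.2 -271.2] ang -32.5 endH [1.4 9.8]
brush handle [ 522. -467.] [12.7 63.1] origin [ 505.9 -459.1] ang 153.7 endH [14.   6.9]
brush handle [ 413.4 -282.2] [12.5 64. ] origin [ 400.7 -269.4] ang 134.8 endH [13.9  3. ]
rect z16 (566.8505859375, -20.424148559570312) (271.0960693359375, 189.46304321289062) 86.59081268310547
[566.65098996 -20.28042159] -3.674734051083811 0.6047805880326782
L1 [ 559.7 -128.6]
L2 [562.7 -81.7]
L3 [565.7 -34.8]
S1 [510.3  54. ]
S2 [571.2  50.1]
S3 [632.   46.2]
[[338. 282.]
 [345. 210.]
 [242. 201.]
 [235. 273.]]
```

View pics/tray.png

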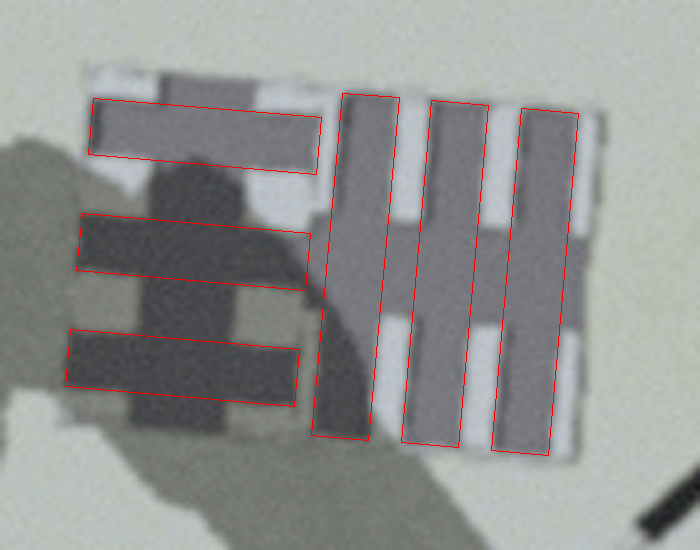

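The compartment outlines sit on the tray. I'll go for long tool 1 with the fingers partly open, because brush 3 lies close by.

```bash
cat >> h.py <<'E'
def go(xyz,yaw):
    s=env.sense(); from scipy.spatial.transform import Rotation as R
    az=np.degrees(np.arctan2(xyz[1],xyz[0])); ca=np.degrees(np.arctan2(s['tcp_pos'][1],s['tcp_pos'][0]))+np.degrees(s['qpos'][6])
    c=[yaw+180*k for k in range(-3,4) if abs(yaw+180*k-az)<125]; b=min(c,key=lambda v:abs(v-ca))
    q=s['ee_rot']; r=R.from_quat([q[1],q[2],q[3],q[0]]); t=r.inv().apply(np.array(xyz)-s['tcp_pos'])
    a=np.radians(b); Y=np.array([np.cos(a),np.sin(a),0]); Z=np.array([0,0,-1.]); M=np.c_[np.cross(Y,Z),Y,Z]
    rv=np.degrees((r.inv()*R.from_matrix(M)).as_rotvec())
    print('at',s['tcp_pos'].round(1),'cont yaw',round(ca,1),'->',round(b,1),'turn z',round(ca-b,1),'(rotvec',rv.round(1),') travel',t.round(1),'w',round(s['width'],1),'gf',round(s['gripper_force'],1),'t',round(s['clock'],1))
E
python3 -c "
from h import *
go([442.4,-201.9,70],42.4)"
```

```text
at [518.9 295.5 271.2] cont yaw 151.8 -> 42.4 turn z 109.4 (rotvec [  0.   0. 112.] ) travel [ 481.6 -146.2  201.2] w 93.8 gf 0.0 t 14.9
```

Request:
apply_moves(travel=[[30,-9,0],[80,-24,0],[138,-42,0],[196,-60,0],[254,-77,0],[312,-95,30],[370,-112,60],[428,-130,90]], dr=[[0,0,10],[0,0,20],[0,0,30],[0,0,40],[0,0,50],[0,0,60],[0,0,70],[0,0,80]], gripper=0.62)

```text
clock: 15.95
tcp_pos: [451.8, -134.3, 186.8]
ee_rot: [-0.0, 0.139, 0.99, -0.0]
contact_force: [1.8, -0.1, -0.6]
width: 35.6
gripper_force: 0.0
```

```bash
python3 -c "
from tools import *
p,d=cap('top');tools(p,d)
go([442.4,-201.9,50],42.4)"
```

```text
long handle [ 332.2 -294.3] [ 19.7 102.6] origin [ 356.9 -313. ] ang -37.2 endH [0.9 7.4]
brush handle [ 601.9 -261.1] [12.9 64. ] origin [ 617.  -270.9] ang -33.0 endH [ 2.2 11.5]
brush handle [ 521.9 -467. ] [12.7 63.1] origin [ 505.8 -459. ] ang 153.6 endH [7.7 5.2]
brush handle [ 412.8 -282.1] [12.7 62.1] origin [ 399.9 -269.4] ang 135.3 endH [12.5  5.5]
at [ 448.7 -140.5  184.1] cont yaw 71.5 -> 42.4 turn z 29.1 (rotvec [-0.2 -0.1 30.8] ) travel [-12.2 -60.2 134.3] w 36.0 gf 0.0 t 16.0
```

Request:
apply_moves(travel=[[-6,-30,40],[-12,-60,90],[-12,-60,134],[-12,-60,134],[-12,-60,134]], dr=[[0,0,10],[0,0,20],[0,0,30],[0,0,30.8],[0,0,30.8]])

```text
clock: 16.62
tcp_pos: [448.6, -193.8, 55.2]
ee_rot: [-0.0, 0.392, 0.92, -0.0]
contact_force: [0.1, -0.8, 0.9]
width: 35.7
gripper_force: 0.0
```

```bash
python3 -c "
from h import *
go([442.4,-201.9,3],42.4)"
```

```text
at [ 448.6 -193.8   55.2] cont yaw 59.9 -> 42.4 turn z 17.5 (rotvec [-0.  -0.   1.4] ) travel [ -1.5 -10.   52.2] w 35.7 gf 0.0 t 16.6
```

Request:
apply_moves(travel=[[-1.5,-10,5],[-1.5,-10,25],[-1.5,-10,42],[-1.5,-10,52],[-1.5,-10,52],[-1.5,-10,52]], dr=[[0,0,1.4],[0,0,1.4],[0,0,1.4],[0,0,1.4],[0,0,1.4],[0,0,1.4]])

```text
clock: 17.38
tcp_pos: [442.5, -202.0, 2.7]
ee_rot: [0.0, 0.405, 0.914, 0.0]
contact_force: [-0.1, -0.3, -0.1]
width: 35.7
gripper_force: 0.0
```

Request:
apply_moves(travel=[[0,0,0],[0,0,0],[0,0,0],[0,0,0],[0,0,0]], dr=[[0,0,0],[0,0,0],[0,0,0],[0,0,0],[0,0,0]], gripper=1, squeeze=30)

```text
clock: 18.0
tcp_pos: [442.5, -201.8, 2.5]
ee_rot: [0.0, 0.405, 0.914, 0.0]
contact_force: [-0.6, 1.4, 6.7]
width: 15.7
gripper_force: 30.0
```

Request:
apply_moves(travel=[[0,0,-10],[0,0,-40],[0,0,-80],[0,0,-80]], dr=[[0,0,0],[0,0,0],[0,0,0],[0,0,0]])

```text
clock: 18.5
tcp_pos: [443.7, -202.2, 84.8]
ee_rot: [0.002, 0.405, 0.914, 0.001]
contact_force: [-0.2, -0.9, -0.2]
width: 15.4
gripper_force: 30.0
```

```bash
python3 -c "
from h import *
go([565.7,-34.8,85],86.4)"
```

```text
at [ 443.7 -202.2   84.8] cont yaw 56.1 -> 86.4 turn z -30.3 (rotvec [  0.1   0.2 -44.2] ) travel [ 42.2 202.8   0.3] w 15.4 gf 30.0 t 18.5
```

Request:
apply_moves(travel=[[8,40,0],[17,80,0],[25,120,0],[34,160,0],[42,203,0],[42,203,0],[42,203,0]], dr=[[0,0,-9],[0,0,-18],[0,0,-27],[0,0,-36],[0,0,-44],[0,0,-44.2],[0,0,-44.2]])

```text
clock: 19.38
tcp_pos: [563.8, -35.1, 81.8]
ee_rot: [-0.001, 0.032, 0.999, -0.0]
contact_force: [0.4, -0.0, -0.4]
width: 15.9
gripper_force: 30.0
```

```bash
python3 -c "
from h import *
go([565.7,-34.8,7],86.4)"
```

```text
at [563.8 -35.1  81.8] cont yaw 95.3 -> 86.4 turn z 8.9 (rotvec [-0.  -0.1 -0.1] ) travel [-2.   0.4 74.8] w 15.9 gf 30.0 t 19.4
```

Request:
apply_moves(travel=[[-1.5,0.4,30],[-1.5,0.4,55],[-1.5,0.4,66],[-1.5,0.4,72],[-1.5,0.4,74],[-1.5,0.4,74],[-1.5,0.4,74]], dr=[[0,0,0],[0,0,0],[0,0,0],[0,0,0],[0,0,0],[0,0,0],[0,0,0]])

```text
clock: 20.25
tcp_pos: [566.4, -34.1, 8.8]
ee_rot: [0.0, 0.032, 0.999, 0.0]
contact_force: [0.4, -0.1, -0.3]
width: 15.9
gripper_force: 30.0
```

Request:
apply_moves(travel=[[0,0,1],[0,0,2],[0,0,2]], dr=[[0,0,0],[0,0,0],[0,0,0]])

```text
clock: 20.62
tcp_pos: [566.0, -34.1, 6.3]
ee_rot: [-0.0, 0.032, 0.999, -0.0]
contact_force: [-0.7, -0.2, -0.5]
width: 15.4
gripper_force: 30.0
```

Request:
apply_moves(travel=[[0,0,0],[0,0,0],[0,0,0],[0,0,-10],[0,0,-40],[0,0,-90],[0,0,-110],[0,0,-110]], dr=[[0,0,0],[0,0,0],[0,0,0],[0,0,0],[0,0,0],[0,0,0],[0,0,0],[0,0,0]], gripper=0.68)

```text
clock: 21.62
tcp_pos: [567.1, -34.1, 118.4]
ee_rot: [0.002, 0.032, 0.999, 0.0]
contact_force: [0.4, 0.7, -1.0]
width: 30.2
gripper_force: 0.0
```

```bash
python3 -c "
from tools import *
p,d=cap('top');np.savez('t4.npz',p=p,d=d);t=tools(p,d)
for x in t:
    if x[0]=='long': go([*x[1],60],x[2]+90)"
```

```text
long handle [ 578.3 -139.4] [31.2 94. ] origin [ 547.3 -141.3] ang -176.5 endH [14.3  2. ]
long handle [ 328.  -289.5] [ 18.9 100.9] origin [ 352.2 -308.9] ang -38.7 endH [1.1 4.4]
brush handle [ 602.9 -225.3] [12.3 62.5] origin [ 618.2 -234.8] ang -31.8 endH [ 2.7 12.3]
brush handle [ 522.1 -467. ] [12.7 63.1] origin [ 506.  -459.1] ang 153.7 endH [11.4  5.7]
brush handle [ 413.8 -282.4] [10.9 62.1] origin [ 401.  -269.7] ang 135.4 endH [9.5 3.9]
at [566.4 -34.  117.1] cont yaw 94.0 -> 93.5 turn z 0.5 (rotvec [ 0.   0.1 -7.1] ) travel [  12.3 -108.3   57. ] w 30.0 gf 0.0 t 21.7
at [566.4 -34.  117.1] cont yaw 94.0 -> 51.3 turn z 42.7 (rotvec [ 0.1  0.1 35.1] ) travel [ 196.4 -288.    56.6] w 30.0 gf 0.0 t 21.7
```

Request:
apply_moves(travel=[[33,-48,0],[65,-97,0],[97,-145,0],[130,-194,0],[162,-242,0],[194.5,-290.5,20],[194.5,-290.5,57],[194.5,-290.5,57]], dr=[[0,0,6],[0,0,12],[0,0,18],[0,0,24],[0,0,30],[0,0,34.7],[0,0,34.7],[0,0,34.7]], gripper=0.62)

```text
clock: 22.68
tcp_pos: [351.3, -311.2, 57.4]
ee_rot: [-0.003, 0.329, 0.944, -0.0]
contact_force: [0.3, -0.7, 0.7]
width: 35.4
gripper_force: 0.0
```

```bash
python3 -c "
from h import *
go([354,-311.7,3],51.7)
sp,sd=cap('scene'); X=hm('scene',sd); np.savez('s5.npz',p=sp,d=sd)
m=(sp.max(2)<60)&(X[...,2]>5)&(X[...,2]<20)&(np.hypot(X[...,0]-354,X[...,1]+311.7)<110)
P=X[m][:,:2]; print(len(P),P.mean(0),cv2.minAreaRect(P.astype(np.float32)))"
```

```text
at [ 351.3 -311.2   57.4] cont yaw 66.8 -> 51.7 turn z 15.1 (rotvec [-0.1 -0.3 -0.1] ) travel [-2.7  1.4 54.4] w 35.4 gf 0.0 t 22.7
101 [ 331.36201704 -287.79463643] ((331.62274169921875, -289.2032470703125), (17.61817741394043, 100.24951171875), 55.130531311035156)
```

Request:
apply_moves(travel=[[-1.5,1.4,5],[-1.5,1.4,25],[-1.5,1.4,42],[-1.5,1.4,53],[-1.5,1.4,54],[-1.5,1.4,54]], dr=[[0,0,0],[0,0,0],[0,0,0],[0,0,0],[0,0,0],[0,0,0]])

```text
clock: 23.48
tcp_pos: [355.7, -311.8, 5.6]
ee_rot: [0.0, 0.328, 0.945, -0.0]
contact_force: [-0.1, 0.3, -0.5]
width: 35.6
gripper_force: 0.0
```

Request:
apply_moves(travel=[[0,0,0],[0,0,0],[0,0,0],[0,0,0],[0,0,0]], dr=[[0,0,0],[0,0,0],[0,0,0],[0,0,0],[0,0,0]], gripper=1)

```text
clock: 24.1
tcp_pos: [355.8, -311.6, 5.6]
ee_rot: [0.0, 0.328, 0.945, 0.0]
contact_force: [-0.8, -0.6, 6.4]
width: 15.3
gripper_force: 30.0
```

Request:
apply_moves(travel=[[0,0,-10],[0,0,-40],[0,0,-80],[0,0,-80]], dr=[[0,0,0],[0,0,0],[0,0,0],[0,0,0]])

```text
clock: 24.6
tcp_pos: [356.8, -312.3, 87.8]
ee_rot: [0.002, 0.328, 0.945, 0.0]
contact_force: [0.5, 0.2, -0.6]
width: 15.5
gripper_force: 30.0
```

```bash
python3 -c "
from h import *
go([559.7,-128.6,85],86.4)"
```

```text
at [ 356.8 -312.3   87.8] cont yaw 64.5 -> 86.4 turn z -21.9 (rotvec [  0.    0.2 -34.7] ) travel [-45.2 270.    3.3] w 15.5 gf 30.0 t 24.6
```

Request:
apply_moves(travel=[[-8,45,0],[-16,95,0],[-25,150,0],[-34,205,0],[-40,240,0],[-45,270,0],[-45,270,0],[-45,270,0]], dr=[[0,0,-7],[0,0,-14],[0,0,-21],[0,0,-28],[0,0,-33],[0,0,-34.7],[0,0,-34.7],[0,0,-34.7]])

```text
clock: 25.6
tcp_pos: [557.5, -128.2, 84.9]
ee_rot: [-0.001, 0.032, 0.999, -0.0]
contact_force: [0.1, -0.5, 0.0]
width: 15.5
gripper_force: 30.0
```

```bash
python3 -c "
from h import *
go([559.7,-128.6,10],86.4)"
```

```text
at [ 557.5 -128.2   84.9] cont yaw 96.7 -> 86.4 turn z 10.3 (rotvec [-0.  -0.1 -0.1] ) travel [-2.3 -0.2 74.9] w 15.5 gf 30.0 t 25.6
```

Request:
apply_moves(travel=[[-0.5,-0.5,30],[-0.5,-0.5,55],[-0.5,-0.5,66],[-0.5,-0.5,70],[-0.5,-0.5,74],[-0.5,-0.5,75.5],[-0.5,-0.5,75.5]], dr=[[0,0,0],[0,0,0],[0,0,0],[0,0,0],[0,0,0],[0,0,0],[0,0,0]])

```text
clock: 26.48
tcp_pos: [559.0, -128.2, 10.1]
ee_rot: [0.0, 0.032, 0.999, 0.0]
contact_force: [0.2, 0.9, -0.4]
width: 15.4
gripper_force: 30.0
```

```bash
python3 -c "
from h import *
go([559.7,-128.6,9.5],86.4)"
```

```text
at [ 559.  -128.2   10.1] cont yaw 100.7 -> 86.4 turn z 14.3 (rotvec [ 0.  0. -0.] ) travel [-0.7 -0.4  0.6] w 15.4 gf 30.0 t 26.5
```

Request:
apply_moves(travel=[[0,0,1],[0,0,1]], dr=[[0,0,0],[0,0,0]])

```text
clock: 26.72
tcp_pos: [558.8, -128.2, 8.9]
ee_rot: [0.0, 0.032, 0.999, -0.0]
contact_force: [-1.0, 0.1, 0.3]
width: 15.6
gripper_force: 30.0
```

Request:
apply_moves(travel=[[0,0,0],[0,0,0],[0,0,0],[0,0,-10],[0,0,-40],[0,0,-90],[0,0,-110],[0,0,-110]], dr=[[0,0,0],[0,0,0],[0,0,0],[0,0,0],[0,0,0],[0,0,0],[0,0,0],[0,0,0]], gripper=0.68)

```text
clock: 27.72
tcp_pos: [559.8, -128.3, 120.9]
ee_rot: [0.002, 0.032, 0.999, 0.0]
contact_force: [0.1, -0.7, -0.3]
width: 30.0
gripper_force: 0.0
```

```bash
python3 -c "
from tools import *
p,d=cap('top');np.savez('t6.npz',p=p,d=d);t=tools(p,d)
for x in t:
    if x[0]=='brush': go([*x[1],50],x[2]+90)"
```

```text
brush handle [ 522. -467.] [12.7 63.1] origin [ 505.8 -459.1] ang 153.7 endH [11.8  4.1]
brush handle [ 413.4 -282.5] [12.7 60.3] origin [ 400.7 -269.7] ang 134.7 endH [13.2  7.2]
at [ 559.1 -128.1  119.6] cont yaw 95.3 -> 63.7 turn z 31.5 (rotvec [ 0.   0.1 22.6] ) travel [  32.4 -333.7   69.4] w 30.0 gf 0.0 t 27.8
at [ 559.1 -128.1  119.6] cont yaw 95.3 -> 44.7 turn z 50.6 (rotvec [ 0.1  0.1 41.7] ) travel [ 149.2 -151.4   69.3] w 30.0 gf 0.0 t 27.8
```

Next is brush 3 at (400.7,-269.6), with closing line 44.7°.

Request:
apply_moves(travel=[[30,-30,0],[62,-63,0],[95,-97,0],[128,-130,10],[149,-151.4,40],[149,-151.4,69],[149,-151.4,69]], dr=[[0,0,8],[0,0,16],[0,0,24],[0,0,32],[0,0,40],[0,0,41.7],[0,0,41.7]], gripper=0.58)

```text
clock: 28.65
tcp_pos: [398.6, -269.5, 48.1]
ee_rot: [-0.002, 0.386, 0.923, -0.001]
contact_force: [1.2, -0.1, -0.5]
width: 39.7
gripper_force: 0.0
```

```bash
python3 -c "
from h import *
go([400.7,-269.6,3],44.7)"
```

```text
at [ 398.6 -269.5   48.1] cont yaw 62.7 -> 44.7 turn z 18.0 (rotvec [-0.2 -0.2 -0.1] ) travel [-1.7  1.5 45.1] w 39.7 gf 0.0 t 28.6
```

Request:
apply_moves(travel=[[-0.5,0.5,15],[-0.5,0.5,30],[-0.5,0.5,40],[-0.5,0.5,46],[-0.5,0.5,46],[-0.5,0.5,46]], dr=[[0,0,0],[0,0,0],[0,0,0],[0,0,0],[0,0,0],[0,0,0]])

```text
clock: 29.4
tcp_pos: [401.3, -270.0, 4.1]
ee_rot: [0.0, 0.385, 0.923, 0.0]
contact_force: [0.3, -0.4, 0.9]
width: 39.3
gripper_force: 0.0
```

Request:
apply_moves(travel=[[0,0,0.5],[0,0,0.5],[0,0,0.5],[0,0,0.5],[0,0,0.5],[0,0,0.5]], dr=[[0,0,0],[0,0,0],[0,0,0],[0,0,0],[0,0,0],[0,0,0]], gripper=1)

```text
clock: 30.15
tcp_pos: [401.3, -269.9, 3.4]
ee_rot: [0.0, 0.385, 0.923, 0.0]
contact_force: [-0.4, 0.9, 5.3]
width: 15.6
gripper_force: 30.0
```

Request:
apply_moves(travel=[[0,0,-10],[0,0,-40],[0,0,-80],[0,0,-80]], dr=[[0,0,0],[0,0,0],[0,0,0],[0,0,0]])

```text
clock: 30.65
tcp_pos: [402.5, -270.5, 85.8]
ee_rot: [0.002, 0.385, 0.923, 0.0]
contact_force: [0.1, -0.8, -1.2]
width: 15.8
gripper_force: 30.0
```

```bash
python3 -c "
from h import *
go([510.3,54,85],-3.6)"
```

```text
at [ 402.5 -270.5   85.8] cont yaw 59.5 -> -3.6 turn z 63.1 (rotvec [ 0.2  0.1 48.3] ) travel [155.  304.8   0.9] w 15.8 gf 30.0 t 30.6
```

Request:
apply_moves(travel=[[20,40,0],[45,90,0],[72,142,0],[98,194,0],[125,246,0],[145,285,0],[155,305,0],[155,305,0]], dr=[[0,0,7],[0,0,14],[0,0,21],[0,0,28],[0,0,35],[0,0,42],[0,0,48.3],[0,0,48.3]])

```text
clock: 31.65
tcp_pos: [509.1, 56.2, 82.6]
ee_rot: [0.0, 0.728, 0.685, -0.001]
contact_force: [-0.4, 0.3, -0.9]
width: 15.5
gripper_force: 30.0
```

Request:
apply_moves(travel=[[0,0,0],[0,0,0],[0,0,0]], dr=[[0,0,0],[0,0,0],[0,0,0]])

```text
clock: 32.02
tcp_pos: [509.0, 54.0, 83.4]
ee_rot: [-0.0, 0.729, 0.684, 0.0]
contact_force: [-0.1, -1.0, -0.6]
width: 15.6
gripper_force: 30.0
```

```bash
python3 -c "
from h import *
go([510.3,54,7],-3.6)"
```

```text
at [509.   54.   83.4] cont yaw 22.7 -> -3.6 turn z 26.3 (rotvec [-0.  -0.  -0.1] ) travel [ 0.1  1.3 76.4] w 15.6 gf 30.0 t 32.0
```

Request:
apply_moves(travel=[[0,1.3,30],[0,1.3,55],[0,1.3,68],[0,1.3,73],[0,1.3,76],[0,1.3,76],[0,1.3,76]], dr=[[0,0,0],[0,0,0],[0,0,0],[0,0,0],[0,0,0],[0,0,0],[0,0,0]])

```text
clock: 32.9
tcp_pos: [510.8, 54.8, 7.7]
ee_rot: [0.0, 0.729, 0.684, 0.0]
contact_force: [-0.6, 0.8, -0.2]
width: 15.5
gripper_force: 30.0
```

Request:
apply_moves(travel=[[0,0,0],[0,0,0],[0,0,0],[0,0,-10],[0,0,-40],[0,0,-90],[0,0,-110],[0,0,-110]], dr=[[0,0,0],[0,0,0],[0,0,0],[0,0,0],[0,0,0],[0,0,0],[0,0,0],[0,0,0]], gripper=0.68)

```text
clock: 33.9
tcp_pos: [511.2, 55.1, 118.8]
ee_rot: [0.0, 0.729, 0.684, 0.001]
contact_force: [0.7, -0.2, 0.1]
width: 30.0
gripper_force: 0.0
```

```bash
python3 -c "
from tools import *
p,d=cap('top');np.savez('t7.npz',p=p,d=d);t=tools(p,d)
for x in t:
    if x[0]=='brush': go([*x[1],50],x[2]+90)"
```

```text
long handle [ 529.1 -138.7] [ 31.2 109.1] origin [ 560.  -141.3] ang -4.9 endH [2.5 4. ]
brush handle [ 603.  -225.8] [13.  63.2] origin [ 618.3 -235.3] ang -31.7 endH [3.7 7.4]
brush handle [ 522.1 -467.1] [12.7 63.1] origin [ 506.1 -459. ] ang 153.3 endH [14.7  6.5]
at [510.6  55.1 117.7] cont yaw 20.0 -> 58.3 turn z -38.3 (rotvec [  0.1  -0.  -61.9] ) travel [-283.1  125.7   67.5] w 30.2 gf 0.0 t 34.0
at [510.6  55.1 117.7] cont yaw 20.0 -> 63.3 turn z -43.3 (rotvec [  0.1  -0.  -66.9] ) travel [-513.5   27.7   67.3] w 30.2 gf 0.0 t 34.0
```

Request:
apply_moves(travel=[[-40,18,0],[-80,36,0],[-125,56,0],[-170,76,0],[-215,96,0],[-255,113,0],[-283,125.7,20],[-283,125.7,67]], dr=[[0,0,-8],[0,0,-16],[0,0,-24],[0,0,-32],[0,0,-40],[0,0,-48],[0,0,-56],[0,0,-61.9]], gripper=0.58)

```text
clock: 34.95
tcp_pos: [618.6, -239.2, 49.8]
ee_rot: [0.001, 0.273, 0.962, -0.0]
contact_force: [0.4, 0.0, -1.0]
width: 39.5
gripper_force: 0.0
```

Request:
apply_moves(travel=[[0,0,0],[0,0,0],[0,0,0]], dr=[[0,0,0],[0,0,0],[0,0,0]])

```text
clock: 35.33
tcp_pos: [618.8, -235.5, 51.9]
ee_rot: [0.001, 0.274, 0.962, 0.0]
contact_force: [-0.1, -0.0, 0.3]
width: 39.4
gripper_force: 0.0
```

```bash
python3 -c "
from h import *
go([618.3,-235.3,3],58.3)"
```

```text
at [ 618.8 -235.5   51.9] cont yaw 75.1 -> 58.3 turn z 16.8 (rotvec [ 0.   0.1 -0.1] ) travel [ 0.7 -0.1 48.9] w 39.4 gf 0.0 t 35.3
```

Request:
apply_moves(travel=[[0,0,15],[0,0,32],[0,0,43],[0,0,48],[0,0,48],[0,0,48]], dr=[[0,0,0],[0,0,0],[0,0,0],[0,0,0],[0,0,0],[0,0,0]])

```text
clock: 36.08
tcp_pos: [618.2, -235.9, 2.7]
ee_rot: [0.0, 0.273, 0.962, -0.0]
contact_force: [-0.1, -0.0, -0.2]
width: 39.7
gripper_force: 0.0
```

Request:
apply_moves(travel=[[0,0,0],[0,0,0],[0,0,0],[0,0,0],[0,0,0],[0,0,0]], dr=[[0,0,0],[0,0,0],[0,0,0],[0,0,0],[0,0,0],[0,0,0]], gripper=1)

```text
clock: 36.83
tcp_pos: [618.1, -235.7, 2.5]
ee_rot: [0.0, 0.273, 0.962, 0.0]
contact_force: [-1.0, 1.0, 6.2]
width: 15.6
gripper_force: 30.0
```

Request:
apply_moves(travel=[[0,0,-10],[0,0,-40],[0,0,-80],[0,0,-80],[0,0,-80]], dr=[[0,0,0],[0,0,0],[0,0,0],[0,0,0],[0,0,0]])

```text
clock: 37.45
tcp_pos: [617.8, -235.4, 82.3]
ee_rot: [-0.0, 0.273, 0.962, 0.0]
contact_force: [-0.3, 1.8, -0.5]
width: 15.7
gripper_force: 30.0
```

```bash
python3 -c "
from h import *
go([571.2,50.1,85],-3.6)"
```

```text
at [ 617.8 -235.4   82.3] cont yaw 74.0 -> -3.6 turn z 77.6 (rotvec [ 0.  -0.  61.9] ) travel [189.8 218.4  -2.7] w 15.7 gf 30.0 t 37.5
```

Request:
apply_moves(travel=[[24,28,0],[50,58,0],[78,90,0],[107,123,0],[137,157,0],[165,190,0],[190,218.4,0],[190,218.4,0]], dr=[[0,0,8],[0,0,17],[0,0,26],[0,0,35],[0,0,44],[0,0,53],[0,0,61.9],[0,0,61.9]])

```text
clock: 38.45
tcp_pos: [570.2, 53.3, 80.9]
ee_rot: [-0.001, 0.728, 0.685, -0.001]
contact_force: [-0.4, 0.7, -0.4]
width: 15.6
gripper_force: 30.0
```

Request:
apply_moves(travel=[[0,0,0],[0,0,0],[0,0,0]], dr=[[0,0,0],[0,0,0],[0,0,0]])

```text
clock: 38.83
tcp_pos: [571.3, 48.8, 82.3]
ee_rot: [0.0, 0.73, 0.684, 0.0]
contact_force: [1.0, -0.2, -0.5]
width: 15.8
gripper_force: 30.0
```

```bash
python3 -c "
from h import *
go([571.2,50.1,6.5],-3.6)"
```

```text
at [571.3  48.8  82.3] cont yaw 23.8 -> -3.6 turn z 27.4 (rotvec [ 0.  -0.  -0.1] ) travel [ 1.2 -0.2 75.8] w 15.8 gf 30.0 t 38.8
```

Request:
apply_moves(travel=[[1,0,30],[1,0,55],[1,0,68],[1,0,73],[1,0,75.5],[1,0,75.5],[1,0,75.5]], dr=[[0,0,0],[0,0,0],[0,0,0],[0,0,0],[0,0,0],[0,0,0],[0,0,0]])

```text
clock: 39.7
tcp_pos: [571.6, 51.1, 7.3]
ee_rot: [0.0, 0.729, 0.684, 0.0]
contact_force: [0.5, 0.5, -0.4]
width: 15.4
gripper_force: 30.0
```

Request:
apply_moves(travel=[[0,0,0],[0,0,0],[0,0,0],[0,0,-10],[0,0,-40],[0,0,-90],[0,0,-110],[0,0,-110]], dr=[[0,0,0],[0,0,0],[0,0,0],[0,0,0],[0,0,0],[0,0,0],[0,0,0],[0,0,0]], gripper=0.68)

```text
clock: 40.7
tcp_pos: [572.0, 51.4, 118.1]
ee_rot: [0.0, 0.729, 0.684, 0.001]
contact_force: [-0.2, 0.5, -0.8]
width: 30.1
gripper_force: 0.0
```

```bash
python3 -c "
from tools import *
p,d=cap('top');np.savez('t8.npz',p=p,d=d);t=tools(p,d)
for x in t:
    if x[0]=='brush': go([*x[1],50],x[2]+90)"
```

```text
long handle [ 550.8 -138.9] [ 31.2 164.1] origin [ 519.9 -136.5] ang 175.5 endH [3.2 2.1]
brush handle [ 522.3 -467.2] [12.7 63. ] origin [ 506.1 -459.2] ang 153.7 endH [11.9  5.4]
at [571.3  51.4 116.9] cont yaw 21.8 -> 63.7 turn z -41.9 (rotvec [  0.   -0.  -67.3] ) travel [-513.8  -33.    66.5] w 30.0 gf 0.0 t 40.8
```

Request:
apply_moves(travel=[[-50,-3,0],[-110,-7,0],[-170,-11,0],[-230,-15,0],[-290,-19,0],[-350,-23,0],[-410,-26,0],[-465,-30,0]], dr=[[0,0,-8],[0,0,-16],[0,0,-24],[0,0,-32],[0,0,-40],[0,0,-48],[0,0,-56],[0,0,-63]], gripper=0.58)

```text
clock: 41.75
tcp_pos: [510.9, -412.7, 115.2]
ee_rot: [-0.001, 0.262, 0.965, 0.0]
contact_force: [1.0, 0.7, -0.2]
width: 39.4
gripper_force: 0.0
```

Request:
apply_moves(travel=[[0,0,0],[0,0,0],[0,0,0]], dr=[[0,0,0],[0,0,0],[0,0,0]])

```text
clock: 42.12
tcp_pos: [512.5, -409.4, 116.1]
ee_rot: [-0.0, 0.263, 0.965, 0.0]
contact_force: [-0.4, 1.5, -0.2]
width: 39.5
gripper_force: 0.0
```

```bash
python3 -c "
from h import *
go([506.1,-459.2,40],63.7)"
```

```text
at [ 512.5 -409.4  116.1] cont yaw 74.0 -> 63.7 turn z 10.3 (rotvec [ 0.  -0.1 -4.2] ) travel [-19.9 -46.1  76.1] w 39.5 gf 0.0 t 42.1
```

Request:
apply_moves(travel=[[-10,-23,20],[-20,-46,50],[-20,-46,76],[-20,-46,76],[-20,-46,76],[-20,-46,76]], dr=[[0,0,-4.2],[0,0,-4.2],[0,0,-4.2],[0,0,-4.2],[0,0,-4.2],[0,0,-4.2]])

```text
clock: 42.88
tcp_pos: [506.6, -460.8, 42.2]
ee_rot: [0.001, 0.228, 0.974, -0.0]
contact_force: [1.3, 0.4, -0.2]
width: 39.5
gripper_force: 0.0
```

```bash
python3 -c "
from h import *
go([506.1,-459.2,3],63.7)"
```

```text
at [ 506.6 -460.8   42.2] cont yaw 80.3 -> 63.7 turn z 16.6 (rotvec [-0.   0.1 -0.1] ) travel [ 1.3  1.2 39.1] w 39.5 gf 0.0 t 42.9
```

Request:
apply_moves(travel=[[0.7,0.7,15],[0.7,0.7,28],[0.7,0.7,36],[0.7,0.7,38],[0.7,0.7,38],[0.7,0.7,38]], dr=[[0,0,0],[0,0,0],[0,0,0],[0,0,0],[0,0,0],[0,0,0]])

```text
clock: 43.62
tcp_pos: [505.5, -460.2, 3.2]
ee_rot: [0.0, 0.229, 0.974, -0.0]
contact_force: [0.0, -0.9, 0.5]
width: 39.3
gripper_force: 0.0
```

Request:
apply_moves(travel=[[0,0,0],[0,0,0],[0,0,0],[0,0,0],[0,0,0],[0,0,0]], dr=[[0,0,0],[0,0,0],[0,0,0],[0,0,0],[0,0,0],[0,0,0]], gripper=1)

```text
clock: 44.38
tcp_pos: [505.4, -460.1, 2.9]
ee_rot: [0.0, 0.229, 0.974, -0.0]
contact_force: [0.1, 2.0, 3.1]
width: 15.4
gripper_force: 30.0
```

Request:
apply_moves(travel=[[0,0,-10],[0,0,-40],[0,0,-90],[0,0,-90],[0,0,-90]], dr=[[0,0,0],[0,0,0],[0,0,0],[0,0,0],[0,0,0]])

```text
clock: 45.0
tcp_pos: [505.4, -459.7, 92.9]
ee_rot: [0.0, 0.229, 0.974, 0.0]
contact_force: [0.3, 1.1, -1.2]
width: 15.4
gripper_force: 30.0
```

```bash
python3 -c "
from h import *
go([632,46.2,85],-3.6)"
```

```text
at [ 505.4 -459.7   92.9] cont yaw 78.6 -> -3.6 turn z 82.2 (rotvec [ 0.  -0.  67.2] ) travel [111.8 509.4   8. ] w 15.4 gf 30.0 t 45.0
```

Request:
apply_moves(travel=[[9,40,0],[22,98,0],[34,156,0],[47,214,0],[60,272,0],[72,330,0],[85,388,0],[98,446,0]], dr=[[0,0,8],[0,0,16],[0,0,24],[0,0,32],[0,0,40],[0,0,48],[0,0,56],[0,0,62]])

```text
clock: 46.0
tcp_pos: [615.7, -15.0, 91.8]
ee_rot: [-0.0, 0.699, 0.715, -0.001]
contact_force: [0.8, -1.2, -0.3]
width: 15.3
gripper_force: 30.0
```

Request:
apply_moves(travel=[[0,0,0],[0,0,0],[0,0,0]], dr=[[0,0,0],[0,0,0],[0,0,0]])

```text
clock: 46.38
tcp_pos: [615.6, -18.7, 92.6]
ee_rot: [-0.0, 0.698, 0.716, -0.0]
contact_force: [-1.0, 0.6, -1.1]
width: 15.9
gripper_force: 30.0
```

```bash
python3 -c "
from h import *
go([632,46.2,60],-3.6)"
```

```text
at [615.6 -18.7  92.6] cont yaw 27.9 -> -3.6 turn z 31.5 (rotvec [-0.   0.   5.1] ) travel [64.4 18.  32.6] w 15.9 gf 30.0 t 46.4
```

Request:
apply_moves(travel=[[25,7,0],[50,14,10],[64,18,25],[64,18,33],[64,18,33],[64,18,33],[64,18,33]], dr=[[0,0,5.1],[0,0,5.1],[0,0,5.1],[0,0,5.1],[0,0,5.1],[0,0,5.1],[0,0,5.1]])

```text
clock: 47.25
tcp_pos: [632.6, 46.8, 60.3]
ee_rot: [0.0, 0.729, 0.685, 0.0]
contact_force: [0.5, 0.5, 0.6]
width: 15.5
gripper_force: 30.0
```

```bash
python3 -c "
from h import *
go([632,46.2,7],-3.6)"
```

```text
at [632.6  46.8  60.3] cont yaw 25.5 -> -3.6 turn z 29.1 (rotvec [ 0. -0.  0.] ) travel [-0.7 -0.6 53.3] w 15.5 gf 30.0 t 47.2
```

Request:
apply_moves(travel=[[-0.6,-0.5,20],[-0.6,-0.5,38],[-0.6,-0.5,47],[-0.6,-0.5,51],[-0.6,-0.5,53],[-0.6,-0.5,53],[-0.6,-0.5,53]], dr=[[0,0,0],[0,0,0],[0,0,0],[0,0,0],[0,0,0],[0,0,0],[0,0,0]])

```text
clock: 48.12
tcp_pos: [632.1, 46.9, 7.2]
ee_rot: [0.0, 0.729, 0.685, 0.0]
contact_force: [-0.2, 0.8, -0.7]
width: 15.5
gripper_force: 30.0
```

Request:
apply_moves(travel=[[0,0,0],[0,0,0],[0,0,0],[0,0,-10],[0,0,-40],[0,0,-100],[0,0,-160],[0,0,-160]], dr=[[0,0,0],[0,0,0],[0,0,0],[0,0,0],[0,0,0],[0,0,0],[0,0,0],[0,0,0]], gripper=0.68)

```text
clock: 49.12
tcp_pos: [634.0, 46.5, 171.7]
ee_rot: [0.002, 0.729, 0.685, 0.003]
contact_force: [0.1, -0.2, -0.8]
width: 29.9
gripper_force: 0.0
```

Request:
apply_moves(travel=[[-60,0,0],[-120,0,0],[-180,0,0],[-240,0,0],[-300,0,0],[-350,-60,0],[-400,-60,0],[-400,-60,0]], dr=[[0,0,0],[0,0,0],[0,0,0],[0,0,0],[0,0,0],[0,0,0],[0,0,0],[0,0,0]])

```text
clock: 50.12
tcp_pos: [543.9, -353.9, 167.4]
ee_rot: [0.001, 0.731, 0.682, -0.001]
contact_force: [0.8, 0.7, -0.6]
width: 29.8
gripper_force: 0.0
```

```bash
python3 - <<'E'
from h import *
p,d=cap('top');np.savez('t9.npz',p=p,d=d);s,sd=cap('scene');np.savez('s9.npz',p=s,d=sd)
a=cv2.resize(p[190:310,130:370],(800,400),interpolation=cv2.INTER_CUBIC)
save(np.clip(a*1.7,0,255).astype(np.uint8),'fin_top.png')
save(np.clip(cv2.resize(s[220:400,220:490],(800,533),interpolation=cv2.INTER_CUBIC)*1.4,0,255).astype(np.uint8),'fin_scene.png')
X=hm('top',d);S=hm('scene',sd)
for A,n in((X,'top'),(S,'scene')):
    q=A.reshape(-1,3)
    for nm,c,r,lo,hi in(('body',(518.8,295.5),8,150,200),('plug',(539.5,335.5),8,183,200),('dish',(534,311.5),75,41,50)):
        k=q[(np.hypot(q[:,0]-c[0],q[:,1]-c[1])<r)&(q[:,2]>lo)&(q[:,2]<hi)]; print(n,nm,len(k),k.mean(0).round(1),np.percentile(k[:,2],[50,90]).round(1),np.round(cv2.minEnclosingCircle(k[:,:2].astype(np.float32)),1) if 0 else cv2.minEnclosingCircle(k[:,:2].astype(np.float32)))
E
```

```text
top body 38 [518.4 294.7 187. ] [187.5 191.6] ((518.945068359375, 295.3975830078125), 7.857331275939941)
top plug 34 [539.1 334.8 191.2] [191.5 195.8] ((539.1273193359375, 335.4061584472656), 7.552376747131348)
top dish 123 [527.4 302.5  45.8] [46.  48.8] ((535.0440673828125, 311.3236083984375), 55.38689041137695)
scene body 65 [521.  297.7 179.1] [186.2 188.8] ((519.2437133789062, 296.0584716796875), 7.866814613342285)
scene plug 43 [540.4 337.3 190.8] [191.9 194.6] ((538.7758178710938, 336.2861022949219), 6.6146697998046875)
scene dish 292 [540.5 313.1  45. ] [45.1 47.7] ((534.15087890625, 311.13360595703125), 56.34819412231445)
```

View pics/fin_top.png

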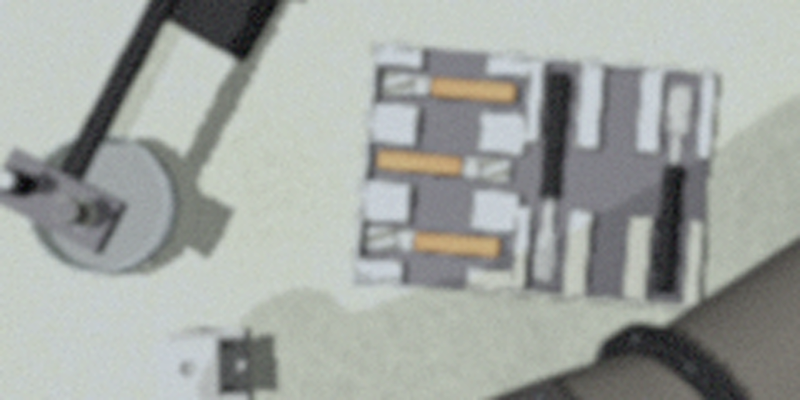

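View pics/fin_scene.png

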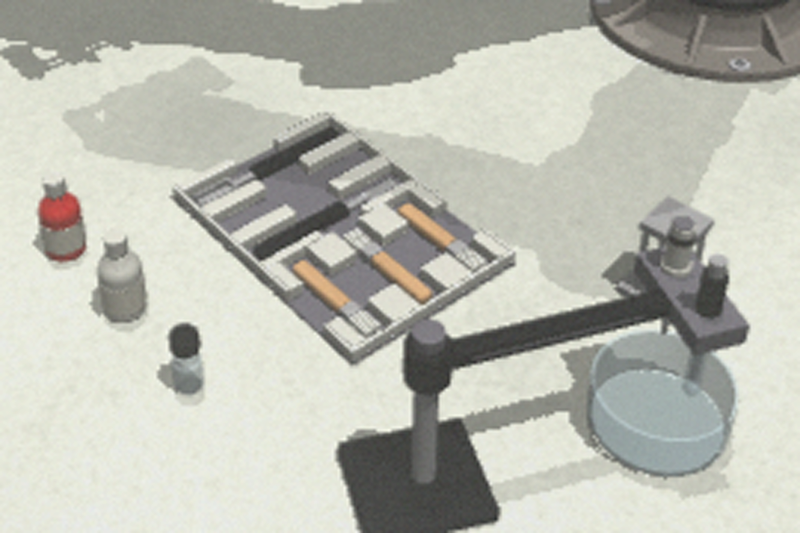

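Everything looks in place. Before handing in, I'll check that the tools lie flat by measuring the top height along each one.

```bash
python3 - <<'E'
from h import *
z=np.load('t9.npz');p,d=z['p'],z['d'];X=hm('top',d);H=X[...,2]
a=np.radians(-3.6);R=np.array([[np.cos(a),np.sin(a)],[-np.sin(a),np.cos(a)]]);K=(X[...,:2]-[566.7,-20.3])@R.T
hsv=cv2.cvtColor(p,cv2.COLOR_RGB2HSV)
for nm,cx,cy,ax in(('L1',0,-108.5,0),('L3',0,-14.5,0),('S1',-61,70.5,1),('S2',0,70.5,1),('S3',61,70.5,1)):
    c=(cx,cy); m=(abs(K[...,1-ax]-c[1-ax])<14)&(H<25)&(H>0)
    m&=(hsv[...,2]<50) if ax==0 else ((hsv[...,0]<22)&(hsv[...,1]>70))
    s=K[...,ax]-c[ax]; m&=abs(s)<(95 if ax==0 else 62)
    k=s[m];h=H[m];f=np.polyfit(k,h,1); off=K[...,1-ax][m]-c[1-ax]; g=np.polyfit(k,off,1)
    print(nm,m.sum(),'span',k.min().round(),k.max().round(),'h',h.mean().round(1),'slope over 50mm',(f[0]*50).round(2),'lateral',off.mean().round(1),'yaw deg',np.degrees(g[0]).round(1))
E
```

```text
L1 269 span -83.0 14.0 h 13.0 slope over 50mm 0.25 lateral 0.5 yaw deg -1.3
L3 244 span -17.0 80.0 h 13.1 slope over 50mm -0.61 lateral 0.7 yaw deg 1.0
S1 136 span -48.0 15.0 h 14.2 slope over 50mm 1.79 lateral 0.8 yaw deg 0.2
S2 137 span -11.0 52.0 h 14.4 slope over 50mm -0.77 lateral 0.6 yaw deg 0.9
S3 137 span -50.0 13.0 h 14.5 slope over 50mm -0.14 lateral -0.1 yaw deg -0.4
```

```bash
python3 -c "
from station import env
print(env.finish_job())"
```

```text
the job is handed in; nothing more can be done
None
```

The job is handed in at about 50 s: the electrode arm hangs over the dish, the thermometer is seated in the holder's free hole, and the two long tools and three brushes found on the bench lie flat in their own compartments.

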